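# Clear the print bed and set it up for calibration

## Task

The printer has finished: pull its bed all the way out to the front stop, lay every white T-bracket flat on the sloped rack, side by side and not on one another, and put the square purge tower in the scrap bin. Then lay the grey calibration board flat inside the white outline on the cleared bed, lined up with it, and slide the bed fully home with the board on it. Leave the other things on the bench where they are.

Things in the scene. Friction and masses are not known exactly. Their poses are not given: they have to be found in the camera images.
- bed (a joint): The print bed's slide, in m: 0 = fully home against the rear stop (under the printer's gantry), 0.15 = fully out against the front stop. It moves horizontally along the -y axis of bed_centre as the value grows. About 3 N of friction; stays where it is left.
- bed_centre (a point): Centre of the top surface of the black print bed (240 mm along its x, 240 mm along its y, surface about 62 mm above the table); moves and turns with the bed; z up. A thin white outline, 136 x 76 mm (long side along x), is drawn around this point.
- printer: The printer, fixed: grey base 280 x 400 x 33 mm, origin under its centre, on the table, axes as bed_centre. Its gantry stands across the bed 120 mm to +y of the origin: two dark posts 360 mm tall at x = +-175 mm, a beam on top, and a print head between them (y = 75 to 125 mm) about 80 mm above the bed. The bed centre is at y = 20 mm when home.
- bed_grip (a point): Top of the upright grey pull tab at the front (-y) end of the bed, 160 mm from the bed centre and 40 mm above the bed surface. The tab is 24 mm wide along the bed's x, 12 mm thick along its y, with a gap of 34 mm between it and the bed's edge; it stands clear from the bed surface level up. Axes as bed_centre.
- bracket1: White printed T-shaped bracket, may be absent: flat plate 95 (x) x 34 (y) x 8 mm with an upright web 60 (x) x 14 (y) x 26 mm along the middle of its top, 34 mm tall in all. Origin at the centre of the plate's underside, z up through the web. 45 g. Starts flat on the bed.
- bracket2: White printed T-shaped bracket, may be absent: flat plate 95 (x) x 34 (y) x 8 mm with an upright web 60 (x) x 14 (y) x 26 mm along the middle of its top, 34 mm tall in all. Origin at the centre of the plate's underside, z up through the web. 45 g. Starts flat on the bed.
- bracket3: White printed T-shaped bracket, may be absent: flat plate 95 (x) x 34 (y) x 8 mm with an upright web 60 (x) x 14 (y) x 26 mm along the middle of its top, 34 mm tall in all. Origin at the centre of the plate's underside, z up through the web. 45 g. Starts flat on the bed.
- bracket4: White printed T-shaped bracket, may be absent: flat plate 95 (x) x 34 (y) x 8 mm with an upright web 60 (x) x 14 (y) x 26 mm along the middle of its top, 34 mm tall in all. Origin at the centre of the plate's underside, z up through the web. 45 g. Starts flat on the bed.
- tower: White purge tower, a plain square block 40 x 40 x 55 mm (z) with faint grey layer lines; origin at the centre of its underside, z up. 50 g. Starts on the bed among the brackets.
- calboard: Grey calibration board, a slab 110 (x) x 50 (y) x 14 mm with a white panel of black dots on its top, lying flat on the table at the right of the printer; origin at the centre of its underside, z up. About 120 g.
- rack_face: Sloped aluminium rack on short legs, fixed. Origin at the centre of its sloping upper face (50 mm above the table); face 130 mm along its x (x runs up the slope, away from the robot, at 20 degrees to level), 340 mm along its y (level), z at right angles out of the face. A lip stands 8 mm above the face along the lower edge (inner side at x = -65 mm).
- bin: Grey open scrap bin, fixed, 120 x 120 mm outside, walls 4 mm, 60 mm tall, floor 4 mm; origin at the centre of its underside, on the table.
- glue: Glue stick standing up, 31 mm across, 100 mm tall; loose, not part of the job. Origin at its underside.
- scraper: Scraper lying down, 190 mm long; loose, not part of the job. Origin at its underside.
- driver: Screwdriver lying down, 170 mm long; loose, not part of the job. Origin at its underside.
- jar: Small jar with a black cap, 60 mm across, 70 mm tall; loose, not part of the job. Origin at its underside.
- cutters: Flush cutters lying down, 130 mm long; loose, not part of the job. Origin at its underside.
Not all that is in view belongs to the job. Leave any pink or yellow look-alike of the bracket2 alone. What is shaped like the bracket3 but purple is not meant.

How it is judged:
On the way, in this order (a step that is already met when the one before it is completed fails the run):
1. the bed is pulled out to its front stop (value of joint bed above 0.143 m), for 0.2 s.
2. with the bed still out, every bracket lies on the rack and the tower is in the bin (value of joint bed above 0.143 m and x of bracket1 in the frame of rack_face between -0.055 and 0.055 m and y of bracket1 in the frame of rack_face between -0.165 and 0.165 m and z of bracket1 in the frame of rack_face between -0.005 and 0.007 m and angle between the z axis of each of bracket1, bracket2, bracket3, bracket4 and the z axis of rack_face, either way round below 0.12 rad and linear speed of each of bracket1, bracket2, bracket3, bracket4, tower below 0.02 m/s and x of bracket2 in the frame of rack_face between -0.055 and 0.055 m and y of bracket2 in the frame of rack_face between -0.165 and 0.165 m and z of bracket2 in the frame of rack_face between -0.005 and 0.007 m and x of bracket3 in the frame of rack_face between -0.055 and 0.055 m and y of bracket3 in the frame of rack_face between -0.165 and 0.165 m and z of bracket3 in the frame of rack_face between -0.005 and 0.007 m and x of bracket4 in the frame of rack_face between -0.055 and 0.055 m and y of bracket4 in the frame of rack_face between -0.165 and 0.165 m and z of bracket4 in the frame of rack_face between -0.005 and 0.007 m and x of tower in the frame of bin between -0.056 and 0.056 m and y of tower in the frame of bin between -0.056 and 0.056 m and height (world z) of tower below 0.065 m), for 0.2 s.
3. with the bed still out, the calibration board lies in the outline (value of joint bed above 0.143 m and x of calboard in the frame of bed_centre between -0.015 and 0.015 m and y of calboard in the frame of bed_centre between -0.015 and 0.015 m and z of calboard in the frame of bed_centre between -0.004 and 0.005 m and angle between the x axis of calboard and the x axis of bed_centre, either way round below 0.2 rad and angle between the z axis of calboard and the z axis of bed_centre, either way round below 0.1 rad and linear speed of calboard below 0.02 m/s), for 0.2 s.
4. the bed is home with the board on it (value of joint bed below 0.006 m and x of calboard in the frame of bed_centre between -0.015 and 0.015 m and y of calboard in the frame of bed_centre between -0.015 and 0.015 m and z of calboard in the frame of bed_centre between -0.004 and 0.005 m and angle between the x axis of calboard and the x axis of bed_centre, either way round below 0.2 rad and angle between the z axis of calboard and the z axis of bed_centre, either way round below 0.1 rad and linear speed of calboard below 0.02 m/s), for 0.2 s.
At the end, for the whole second after the job is handed in: Bed home within 6 mm; board flat on it, within 15 mm each way of the outline's centre and 0.2 rad of its direction; every bracket flat on the rack face (0.12 rad, within 7 mm), centre within 55 mm of mid along the slope, 165 mm across; tower in the bin; all at rest (all of step 4 and velocity of joint bed between -0.01 and 0.01 m/s and x of bracket1 in the frame of rack_face between -0.055 and 0.055 m and y of bracket1 in the frame of rack_face between -0.165 and 0.165 m and z of bracket1 in the frame of rack_face between -0.005 and 0.007 m and angle between the z axis of each of bracket1, bracket2, bracket3, bracket4 and the z axis of rack_face, either way round below 0.12 rad and linear speed of each of bracket1, bracket2, bracket3, bracket4, tower below 0.02 m/s and x of bracket2 in the frame of rack_face between -0.055 and 0.055 m and y of bracket2 in the frame of rack_face between -0.165 and 0.165 m and z of bracket2 in the frame of rack_face between -0.005 and 0.007 m and x of bracket3 in the frame of rack_face between -0.055 and 0.055 m and y of bracket3 in the frame of rack_face between -0.165 and 0.165 m and z of bracket3 in the frame of rack_face between -0.005 and 0.007 m and x of bracket4 in the frame of rack_face between -0.055 and 0.055 m and y of bracket4 in the frame of rack_face between -0.165 and 0.165 m and z of bracket4 in the frame of rack_face between -0.005 and 0.007 m and x of tower in the frame of bin between -0.056 and 0.056 m and y of tower in the frame of bin between -0.056 and 0.056 m and height (world z) of tower below 0.065 m); the robot touches nothing.
It fails at once if another thing on the bench is pushed more than 30 mm (distance of any of glue, scraper, driver, jar, cutters from where it was at the start of the episode above 0.03 m).
Of bracket1, bracket2, bracket3, bracket4 only 3 to 4 are there at a start; the rules pass over those that are not, and their reading is None.
At some moment in a run one of calboard may be knocked a few centimetres aside while the robot is not near it.
It also fails if it takes over 210 s, if anything falls off the work surface, if the arm or the gripper's body presses on something with over 40 N, if the wrist force passes 120 N, or if a joint passes its speed limit or range.

## Robot

A 6-joint arm with a two-finger parallel gripper is mounted at the origin on the work surface. World frame = base frame: x ahead of the robot, y to its left, z up, the work surface at z = 0. Lengths are in m, angles in rad, forces in N, time in s.
With the tool pointing down it reaches from about 0.35 to 0.975 m from the base axis. Payload 4.9 kg.
Tool frame: the origin (TCP) lies midway between the tips of the shut fingers; the grasp point (between the pads) lies bot.grip_point_offset behind it (bot.grip_point_offset is the distance from the TCP to the grasp point, in m); z points along the fingers, y is the line along which they close (so a half turn about z gives the same grasp; the last joint's range is limited). The gripper opens to 85 mm and grips with 20 to 120 N. Pads are 22 mm wide; open, the fingers measure 114 mm over their backs; the gripper's body (76 mm by 85 mm) begins 54 mm behind the grasp point. The pads swing forward as they close: fully open they stand 13 mm farther back than shut.
Start: joints at [1.216, 0.053, 1.613, -0, 1.476, -0.119], TCP at [0.146, 0.608, 0.2] pointing down, gripper open.
Joint ranges: [-3.01, 3.01], [-1.01, 2.22], [0.06, 2.58], [-1.02, 4.17], [0.09, 2.62], [-3.14, 3.14]. Speed limits (rad/s): [2.57, 2.57, 3.14, 3.14, 3.14, 3.14].

## Interface

Orientations are given as [roll, pitch, yaw] about the fixed x, y, z axes, in that order (R = Rz(yaw) Ry(pitch) Rx(roll)).
In Python, from workcell import bot gives the robot as it stands. The module is installed in compiled form; this text tells all that it offers.
- The arm moves only by the tool send_rows, never from a script. Its arguments are lists of equal length, an entry for each row: "offset": the shift along the tool's x, y, z as a fraction of full scale, a list of three; "angular": the turn, a rotation vector about the tool's x, y, z as a fraction of full scale, a list of three; "fingers": the closure, from -1 (fully open) to 1 (shut). A call has 1 to 12 rows; each row shifts and turns the commanded pose from where the row before left it, along the tool's axes as they then stand; what a row does not reach is not made up. Full scale, the value 1, is 0.06 m for a shift and 90 degrees for a turn. A row lasts 1/8 s, in which the tool goes at most 62.5 mm and 10.7 degrees, less where a joint would pass 70% of its speed; a pose out of reach is approached as far as the arm can. A call with a number of a shift or a turn outside -1 to 1 is refused whole. A call with a gripper value outside its range is refused whole. The fingers move at their own pace and stop on an object; the grip force is fixed at half the most. Time passes only in rows, so rows that do not move let the fingers close. It gives the time, the measured TCP pose, the force, the opening and the grip force at its end, in the units of the state.
- bot.observe(): the state, without advancing time (a new reading comes with each control period).
- bot.grab_frame(name): name is "side" or "top"; returns the picture (384x512x3 uint8, blue, green, red); there is no depth.
- bot.get_calibration(name): a dict with "fx", "fy", "cx", "cy" (pixels), "rvec" (rotation vector, rad) and "tvec" (3), from world to camera coordinates, as OpenCV has them. Camera axes: x right, y down, z forward; pixel columns grow to the right and rows downward; lengths in m; the calibration is good to about 2 mm. A picture is of the moment at which its call begins. get_calibration takes no time and is no camera call.
- bot.job_done(): hands the job in; it is judged then, once.
The state is a dict: "time": time; "qpos": joint angles; "joint_velocities": joint speeds; "tau": joint torques, N m; "eef_pos": TCP position; "tool_rot": TCP orientation; "contact_force": force on the tool from outside, world axes, zero at the start; "torque": the same for the moment, N m; "finger_gap": finger opening in m; "grasp_force": force on a finger pad.
Only numpy, scipy, OpenCV 4.12 (cv2) and the standard library are available. Lean on these libraries where they do the work, as an engineer would, in place of code of your own. Each camera call takes 0.05 s, during which the arm holds its last target. There are 200 camera calls.

## Working session

There is one attempt and no reset: what is moved stays moved. The work goes in short steps, Python scripts to look and compute and a tool call to move; the robot and the scene stay as the last step left them, time stands still between calls to the robot, and variables do not carry over. Pictures are saved under pics/ and viewed, at most 14 in all, crops included, and the job is handed in when it is done.

Besides the shell and the picture viewer there is one more tool, called as name(argument=value, ...), one argument or row to a line, values as JSON. send_rows: Moves the arm, as the interface text tells. Shift numbers are shares of 0.06 m and turn numbers shares of 90 degrees, none past 1 either way. Its arguments: {"type":"object","properties":{"offset":{"type":"array","items":{"type":"array","items":{"type":"number"}}},"angular":{"type":"array","items":{"type":"array","items":{"type":"number"}}},"fingers":{"type":"array","items":{"type":"number"}}},"required":["offset","angular","fingers"]}

```bash
mkdir -p pics; cat > h.py <<'E'
import numpy as np, cv2
from workcell import bot
from scipy.spatial.transform import Rotation as R
def cal(n):
    c=bot.get_calibration(n); K=np.array([[c['fx'],0,c['cx']],[0,c['fy'],c['cy']],[0,0,1.]])
    return K,np.array(c['rvec'],float).ravel(),np.array(c['tvec'],float).ravel()
def ray(n,p):
    K,r,t=cal(n); M=cv2.Rodrigues(r)[0]
    d=M.T@np.linalg.inv(K)@np.array([p[0],p[1],1.]); return -M.T@t,d/np.linalg.norm(d)
def onz(n,p,z):
    o,d=ray(n,p); return o+d*(z-o[2])/d[2]
def tri(pa,pb,a='top',b='side'):
    o1,d1=ray(a,pa);o2,d2=ray(b,pb)
    s=np.linalg.lstsq(np.c_[d1,-d2],o2-o1,rcond=None)[0]
    x,y=o1+s[0]*d1,o2+s[1]*d2; return (x+y)/2,np.linalg.norm(x-y)
def proj(n,P):
    K,r,t=cal(n); return cv2.projectPoints(np.array(P,float).reshape(-1,3),r,t,K,None)[0].reshape(-1,2)
def snap(n,f,crop=None,s=1):
    im=bot.grab_frame(n); cv2.imwrite('pics/raw_'+f,im)
    if crop: x0,y0,x1,y1=crop; im=im[y0:y1,x0:x1]
    cv2.imwrite('pics/'+f,cv2.resize(im,None,fx=s,fy=s,interpolation=cv2.INTER_CUBIC)); return im
E
python3 - <<'E'
from h import *
snap('top','t0.png',None,1.56);snap('side','s0.png',None,1.56)
for n in('top','side'):
    o,d=ray(n,(256,192));print(n,o.round(3),d.round(3))
s=bot.observe();print(s,bot.grip_point_offset)
E
```

```text
top [0.326 0.094 1.217] [ 0.209  0.005 -0.978]
side [-0.415 -0.801  0.827] [ 0.629  0.603 -0.491]
{'time': 0.1, 'qpos': array([ 1.21600506e+00,  5.33151475e-02,  1.61416448e+00,  8.25704137e-06,
        1.47602893e+00, -1.18998584e-01]), 'joint_velocities': array([-0.0001309 ,  0.00117854, -0.00182503,  0.00029024,  0.00012396,
       -0.00085575]), 'tau': array([ 6.84257157e-04, -3.94904423e+01, -3.71360779e+01, -1.08426002e-04,
        3.92949645e-03, -7.56653833e-06]), 'eef_pos': array([0.1457831 , 0.60710822, 0.19906631]), 'tool_rot': array([-3.13969127e+00, -2.35612857e-04,  2.90579896e+00]), 'contact_force': array([-0.24735212, -0.89915898, -1.28334331]), 'torque': array([-0.01329646, -0.0186928 , -0.02723743]), 'grasp_force': 0.0, 'finger_gap': 0.08519362617552255} 0.0187
```

View pics/t0.png

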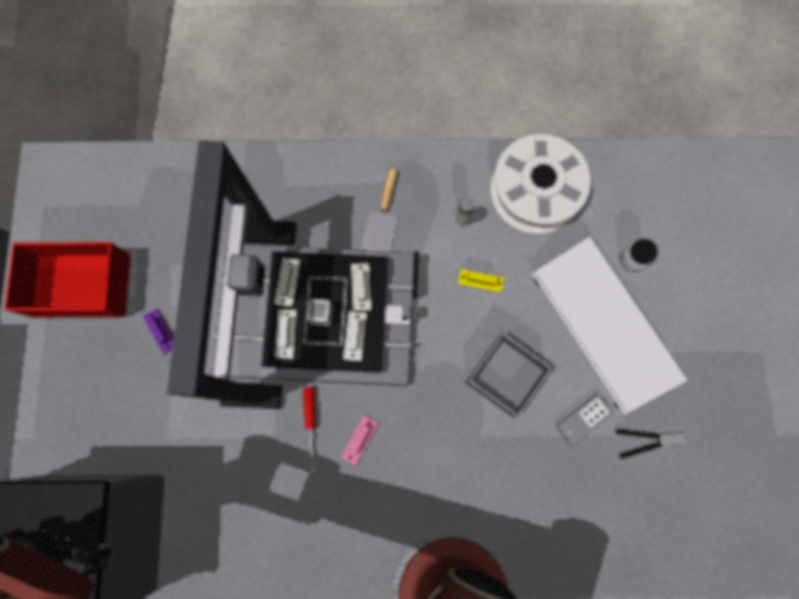

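View pics/s0.png

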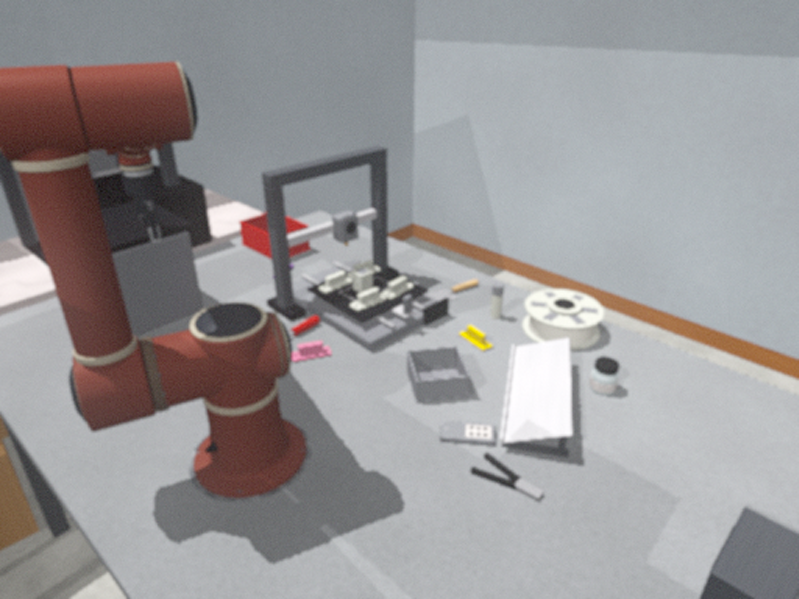

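Both pictures show four white brackets. At top-view 800px scale they are at (287,281), (361,287), (287,333) and (356,336). The tower is at (320,311), the pull tab at (397,314), the grey bin at (510,373), the rack at (610,325) and the board at (583,418).

Look-alikes: yellow (481,280), pink (360,440) and purple (158,330) brackets, the red box (68,278), which is not the bin, and the white spool (541,178). I'll check the choice in close crops.

```bash
python3 - <<'E'
from h import *
a=cv2.imread('pics/raw_t0.png');b=cv2.imread('pics/raw_s0.png')
f=lambda im,x0,y0,x1,y1,s:cv2.resize(im[y0:y1,x0:x1],None,fx=s,fy=s,interpolation=cv2.INTER_CUBIC)
cv2.imwrite('pics/c1.png',f(a,150,150,280,250,6))
cv2.imwrite('pics/c2.png',f(a,290,140,450,260,5))
cv2.imwrite('pics/c3.png',f(b,180,150,310,240,6))
cv2.imwrite('pics/c4.png',f(b,250,200,380,297,6))
E
```

```text
(no output)
```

View pics/c1.png

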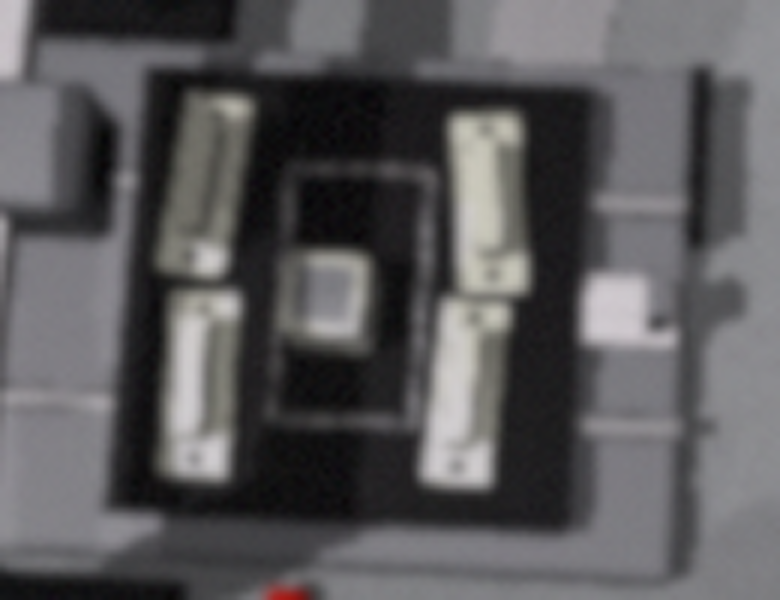

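View pics/c2.png

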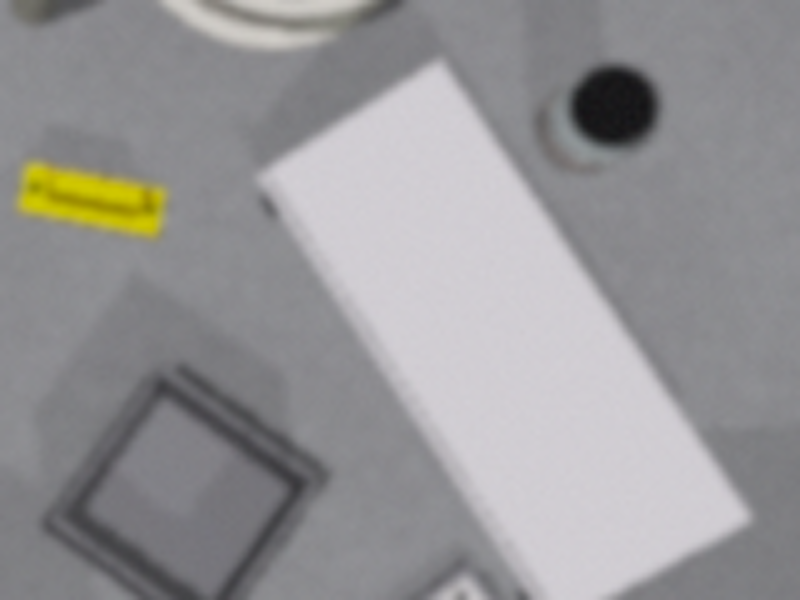

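View pics/c3.png

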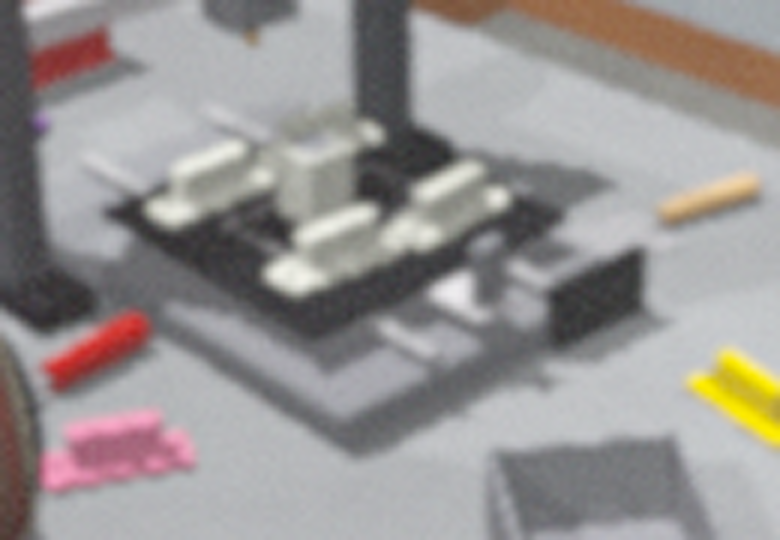

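View pics/c4.png

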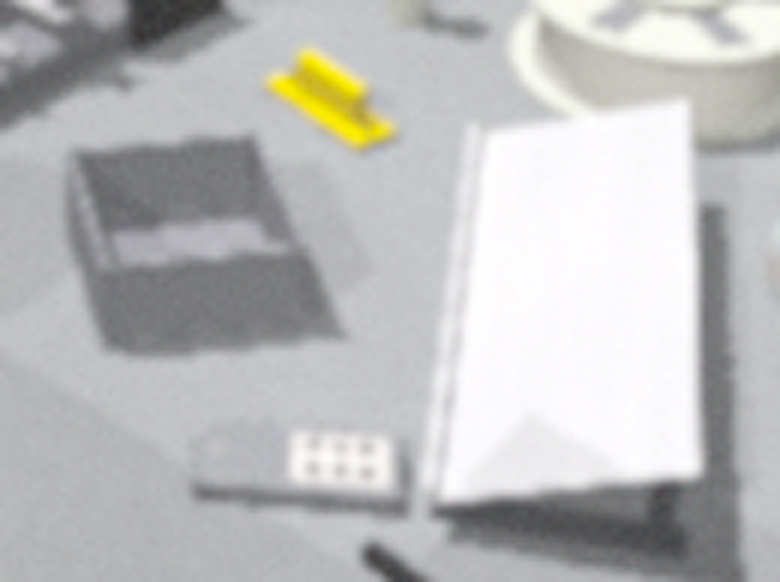

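Close crops: four white brackets on the black bed (c1 centres about A(206,184), B(201,386), C(488,202), D(467,394)), with the square tower among them at (328,300). The tab is at the front. The coloured look-alikes are off the bed, and the bin is the grey open box. Next I'll measure.

```bash
python3 - <<'E'
from h import *
c=lambda s,x0,y0:(lambda p:((p[0]+.5)/s-.5+x0,(p[1]+.5)/s-.5+y0))
c1=c(6,150,150);c2=c(5,290,140);c3=c(6,180,150);c4=c(6,250,200);F=c(1.5605,0,0)
r=lambda v:np.round(v,4)
print('bed corners z.062')
for p in [(150,70),(590,95),(570,530),(110,505)]:print(r(onz('top',c1(p),.062)))
for a,b in [((590,95),(562,215)),((570,530),(310,338)),((110,505),(108,213))]: print('tri',r(tri(c1(a),c3(b))[0]),tri(c1(a),c3(b))[1])
O=np.array([onz('top',c1(p),.062) for p in [(285,168),(432,168),(415,428),(270,420)]]);print('outline',r(O),r(O.mean(0)))
for n,ps in dict(A=[(187,92),(255,97),(225,275),(157,272)],B=[(172,290),(242,290),(232,483),(160,480)],C=[(447,112),(520,112),(528,292),(458,292)],D=[(442,298),(512,302),(493,490),(420,485)]).items():
    P=np.array([onz('top',c1(p),.069) for p in ps]);d=P[:2].mean(0)-P[2:].mean(0)
    print(n,r(P.mean(0)),'yaw',np.arctan2(d[1],d[0]).round(3),'L',np.linalg.norm(d).round(3))
for h in [((207,305),(194,459)),((487,130),(492,275)),((475,318),(457,467))]:
    P=[onz('top',c1(p),.07) for p in h];d=P[0]-P[1];print('holes',r((P[0]+P[1])/2),np.arctan2(d[1],d[0]).round(3))
print('tower top tri',[r(x) for x in tri(c1((328,295)),c3((317,152)))])
print('tab top',[r(x) for x in tri(c1((655,315)),c3((487,238)))])
print('rack')
for a,b in [((440,62),(690,100)),((750,520),(702,470)),((260,180),(480,128))]: print([r(x) for x in tri(c2(a),c4(b))])
print([r(x) for x in tri(F((627,412)),c4((437,502)))])
print('bin')
for a,b in [((508,333),(255,135)),((553,365),(300,245)),((515,415),(105,265)),((468,380),(72,150))]: print([r(x) for x in tri(F(a),c4(b))], r(onz('top',F(a),.06)))
print('board')
for p in [(598,394),(612,412),(572,446),(557,428)]:print(r(onz('top',F(p),.014)))
for p in [(205,432),(395,432),(405,490),(195,487)]:print(r(onz('side',c4(p),.014)))
E
```

```text
bed corners z.062
[0.6742 0.3602 0.062 ]
[0.6593 0.1254 0.062 ]
[0.4283 0.1355 0.062 ]
[0.4421 0.3718 0.062 ]
tri [0.6589 0.1257 0.0623] 0.0007890620348919963
tri [0.4267 0.1374 0.0571] 0.005352342633769304
tri [0.443  0.3732 0.0556] 0.000630059934380107
outline [[0.62   0.2867 0.062 ]
 [0.6197 0.2089 0.062 ]
 [0.4813 0.2157 0.062 ]
 [0.4858 0.2908 0.062 ]] [0.5517 0.2505 0.062 ]
A [0.6102 0.3267 0.069 ] yaw -0.129 L 0.097
B [0.5032 0.3255 0.069 ] yaw -0.023 L 0.1
C [0.5998 0.1785 0.069 ] yaw 0.061 L 0.097
D [0.4984 0.1886 0.069 ] yaw -0.097 L 0.098
holes [0.5048 0.3259 0.07  ] -0.049
holes [0.5991 0.1778 0.07  ] 0.043
holes [0.4987 0.1889 0.07  ] -0.108
tower top tri [array([0.542 , 0.2554, 0.11  ]), np.float64(0.0003)]
tab top [array([0.5347, 0.089 , 0.1064]), np.float64(0.0076)]
rack
[array([ 0.6993, -0.2883,  0.0713]), np.float64(0.0007)]
[array([ 0.4086, -0.4587,  0.0695]), np.float64(0.0021)]
[array([ 0.6338, -0.1805,  0.0319]), np.float64(0.0044)]
[array([ 0.3472, -0.3534,  0.0236]), np.float64(0.004)]
bin
[array([ 0.5003, -0.1122,  0.0619]), np.float64(0.0098)] [ 0.5043 -0.116   0.06  ]
[array([ 0.4359, -0.1984,  0.0587]), np.float64(0.0117)] [ 0.44   -0.2024  0.06  ]
[array([ 0.3434, -0.1246,  0.0551]), np.float64(0.0008)] [ 0.3431 -0.1233  0.06  ]
[array([ 0.412 , -0.0347,  0.0566]), np.float64(0.0016)] [ 0.4112 -0.0337  0.06  ]
board
[ 0.3851 -0.3025  0.014 ]
[ 0.3489 -0.3283  0.014 ]
[ 0.2823 -0.2435  0.014 ]
[ 0.3177 -0.2154  0.014 ]
[ 0.313  -0.2259  0.014 ]
[ 0.3831 -0.2998  0.014 ]
[ 0.3503 -0.3298  0.014 ]
[ 0.2771 -0.2494  0.014 ]
```

```bash
cat >> h.py <<'E'
import json
def down(psi): return R.from_euler('xyz',[np.pi,0,psi])
def cur():
    s=bot.observe(); return np.array(s['eef_pos']),R.from_euler('xyz',s['tool_rot'])
def plan(wps,start=None,step=.5,ang=.1):
    """wps: (pos,Rot,finger[,nrows]) ; prints rows in calls of 12"""
    p,r=start or cur(); O=[];A=[];Fg=[]
    for w in wps:
        P,Q,f=np.array(w[0],float),w[1],w[2]
        v=(r.inv()*Q).magnitude()
        n=max(int(np.ceil(np.linalg.norm(P-p)/(.06*step))),int(np.ceil(v/(np.pi/2*ang))),w[3] if len(w)>3 else 1)
        for k in range(n):
            m=n-k; rv=np.round((r.inv()*Q).as_rotvec()/m/(np.pi/2),3)
            o=np.round(r.inv().apply((P-p)/m)/.06,2)
            p=p+r.apply(o*.06); r=r*R.from_rotvec(rv*np.pi/2)
            O.append((o+0.).tolist());A.append((rv+0.).tolist());Fg.append(f)
    for i in range(0,len(O),12): print('offset',json.dumps(O[i:i+12]),'\nangular',json.dumps(A[i:i+12]),'\nfingers',Fg[i:i+12])
    return p,r
BED=-.055; BC=np.array([.5515,.2495,.062]); BO=BC+.15*np.array([-.055,-.9985,0])
RC=np.array([.5226,-.3205,.05]); RY=-1.037
xr=np.array([np.cos(.349)*np.cos(RY),np.cos(.349)*np.sin(RY),np.sin(.349)]); yr=np.array([-np.sin(RY),np.cos(RY),0]); zr=np.cross(xr,yr)
RT=R.from_matrix(np.c_[-xr,yr,-zr])
def rk(x,y,z): return RC+x*xr+y*yr+z*zr
def ik6(pos,psi): return np.arctan2(pos[1],pos[0])+np.pi/2-psi
E
python3 - <<'E'
from h import *
d=down
plan([([.20,.42,.2],d(2.5),-1),([.29,.22,.2],d(2.1),-1),([.42,.09,.2],d(1.7),0),([.541,.0895,.2],d(1.516),0),([.541,.0895,.13],d(1.516),0)])
E
```

```text
offset [[-0.23, -0.4, 0.0], [-0.25, -0.39, 0.0], [-0.28, -0.37, 0.0], [-0.3, -0.36, 0.0], [-0.31, -0.34, 0.0], [-0.34, -0.32, -0.01], [-0.35, -0.3, 0.0], [-0.4, -0.22, 0.0], [-0.41, -0.2, 0.0], [-0.42, -0.18, 0.0], [-0.43, -0.16, 0.0], [-0.44, -0.14, 0.0]] 
angular [[0.0, 0.0, 0.037], [0.0, 0.0, 0.037], [0.0, 0.0, 0.037], [0.0, 0.0, 0.037], [0.0, 0.0, 0.037], [-0.001, 0.0, 0.037], [0.0, 0.0, 0.036], [0.0, 0.0, 0.032], [0.0, 0.0, 0.032], [0.0, 0.0, 0.032], [0.0, 0.0, 0.032], [0.0, 0.0, 0.032]] 
fingers [-1, -1, -1, -1, -1, -1, -1, -1, -1, -1, -1, -1]
offset [[-0.44, -0.12, 0.0], [-0.45, -0.09, 0.0], [-0.45, -0.07, 0.0], [-0.42, 0.11, 0.0], [-0.42, 0.13, 0.0], [-0.41, 0.16, 0.0], [-0.4, 0.18, 0.0], [-0.38, 0.2, 0.0], [-0.37, 0.23, 0.0], [-0.37, 0.25, 0.0], [-0.05, 0.4, 0.0], [-0.04, 0.4, 0.0]] 
angular [[0.0, 0.0, 0.032], [0.0, 0.0, 0.031], [0.0, 0.0, 0.032], [0.0, 0.0, 0.036], [0.0, 0.0, 0.036], [0.0, 0.0, 0.037], [0.0, 0.0, 0.036], [0.0, 0.0, 0.037], [0.0, 0.0, 0.036], [0.0, 0.0, 0.037], [0.0, 0.0, 0.023], [0.0, 0.0, 0.023]] 
fingers [-1, -1, -1, 0, 0, 0, 0, 0, 0, 0, 0, 0]
offset [[-0.02, 0.4, 0.0], [-0.01, 0.4, 0.0], [0.0, 0.41, 0.0], [0.0, 0.0, 0.39], [0.0, 0.0, 0.39], [0.0, 0.0, 0.39]] 
angular [[0.0, 0.0, 0.024], [0.0, 0.0, 0.023], [0.0, 0.0, 0.024], [0.0, 0.0, 0.0], [0.0, 0.0, 0.0], [0.0, 0.0, 0.0]] 
fingers [0, 0, 0, 0, 0, 0]
```

send_rows(
  offset=[
    [-0.23,-0.4,0.0],
    [-0.25,-0.39,0.0],
    [-0.28,-0.37,0.0],
    [-0.3,-0.36,0.0],
    [-0.31,-0.34,0.0],
    [-0.34,-0.32,0],
    [-0.35,-0.3,0.0],
    [-0.4,-0.22,0.0],
    [-0.41,-0.2,0.0],
    [-0.42,-0.18,0.0],
    [-0.43,-0.16,0.0],
    [-0.44,-0.14,0.0],
  ],
  angular=[
    [0,0,0.037],
    [0,0,0.037],
    [0,0,0.037],
    [0,0,0.037],
    [0,0,0.037],
    [0,0,0.037],
    [0,0,0.036],
    [0,0,0.032],
    [0,0,0.032],
    [0,0,0.032],
    [0,0,0.032],
    [0,0,0.032],
  ],
  fingers=[-1,-1,-1,-1,-1,-1,-1,-1,-1,-1,-1,-1],
)

```text
time: 1.6
eef_pos: [0.2569, 0.2945, 0.1997]
tool_rot: [-3.141, 0.0, 2.248]
contact_force: [0.4, -0.6, 0.3]
finger_gap: 0.0856
grasp_force: 0.0
```

send_rows(
  offset=[
    [-0.44,-0.12,0.0],
    [-0.45,-0.09,0.0],
    [-0.45,-0.07,0.0],
    [-0.42,0.11,0.0],
    [-0.42,0.13,0.0],
    [-0.41,0.16,0.0],
    [-0.4,0.18,0.0],
    [-0.38,0.2,0.0],
    [-0.37,0.23,0.0],
    [-0.37,0.25,0.0],
    [-0.05,0.4,0.0],
    [-0.04,0.4,0.0],
  ],
  angular=[
    [0,0,0.032],
    [0,0,0.031],
    [0,0,0.032],
    [0,0,0.036],
    [0,0,0.036],
    [0,0,0.037],
    [0,0,0.036],
    [0,0,0.037],
    [0,0,0.036],
    [0,0,0.037],
    [0,0,0.023],
    [0,0,0.023],
  ],
  fingers=[-1,-1,-1,0,0,0,0,0,0,0,0,0],
)

```text
time: 3.1
eef_pos: [0.4693, 0.09, 0.1997]
tool_rot: [-3.141, -0.0, 1.625]
contact_force: [-0.5, 0.2, 1.1]
finger_gap: 0.0431
grasp_force: 0.0
```

send_rows(
  offset=[
    [-0.02,0.4,0.0],
    [-0.01,0.4,0.0],
    [0.0,0.41,0.0],
    [0,0,0.3],
    [0,0,0.3],
    [0,0,0.3],
    [0,0,0],
  ],
  angular=[
    [0,0,0.024],
    [0,0,0.023],
    [0,0,0.024],
    [0,0,0],
    [0,0,0],
    [0,0,0],
    [0,0,0],
  ],
  fingers=[0,0,0,0,0,0,0],
)

```text
time: 3.98
eef_pos: [0.5391, 0.0899, 0.1432]
tool_rot: [-3.137, 0.0, 1.516]
contact_force: [0.4, -0.9, -1.0]
finger_gap: 0.043
grasp_force: 0.0
```

```bash
python3 - <<'E'
from h import *
snap('top','t1.png',(150,140,280,240),5);snap('side','s1.png',(180,130,310,240),5)
a=cv2.imread('pics/t1.png');b=cv2.imread('pics/s1.png');h=min(a.shape[0],b.shape[0])
m=np.vstack([a,b]);cv2.imwrite('pics/m1.png',cv2.resize(m,None,fx=.57,fy=.57))
s=bot.observe();print(s['eef_pos'],s['tool_rot'],s['finger_gap'],s['time'],s['contact_force'])
E
```

```text
[0.54113586 0.08995434 0.14605993] [-3.14135197e+00 -1.82266035e-05  1.51579980e+00] 0.04225755284062204 4.075 [ 0.38441056 -0.02333632  1.14829214]
```

View pics/m1.png

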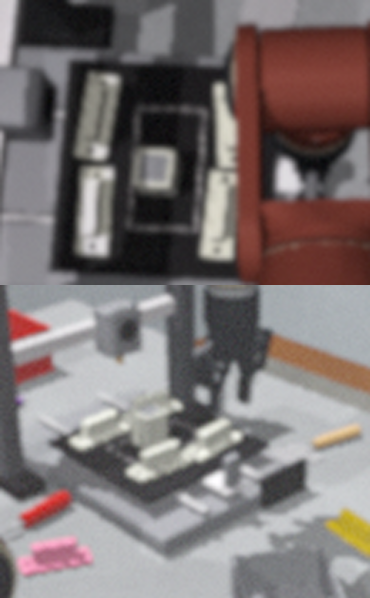

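The fingers stand over the tab (side crop (235,385) above the tab at (232,463)). I'll descend and grip.

send_rows(
  offset=[
    [0,-0.02,0.3],
    [0,-0.02,0.3],
    [0,0,0.2],
    [0,0,0.2],
    [0,0,0.2],
    [0,0,0],
  ],
  angular=[
    [0,0,0],
    [0,0,0],
    [0,0,0],
    [0,0,0],
    [0,0,0],
    [0,0,0],
  ],
  fingers=[0,0,0,0,0,0],
)

```text
time: 4.82
eef_pos: [0.5382, 0.09, 0.0728]
tool_rot: [-3.139, 0.0, 1.516]
contact_force: [0.2, 0.6, 0.5]
finger_gap: 0.0426
grasp_force: 0.0
```

send_rows(
  offset=[
    [0,0,0],
    [0,0,0],
    [0,0,0],
    [0,0,0],
    [0,0,0],
    [0,0,0],
  ],
  angular=[
    [0,0,0],
    [0,0,0],
    [0,0,0],
    [0,0,0],
    [0,0,0],
    [0,0,0],
  ],
  fingers=[1,1,1,1,1,1],
)

```text
time: 5.58
eef_pos: [0.5391, 0.0901, 0.0742]
tool_rot: [-3.142, -0.0, 1.516]
contact_force: [1.0, 0.7, -0.8]
finger_gap: -0.0001
grasp_force: 0.0
```

```bash
python3 - <<'E'
from h import *
c3=lambda p:((p[0]+.5)/6-.5+180,(p[1]+.5)/6-.5+150)
c1=lambda p:((p[0]+.5)/6-.5+150,(p[1]+.5)/6-.5+150)
print(onz('side',c3((487,238)),.102),onz('top',c1((655,315)),.102),onz('top',c1((615,308)),.102),onz('top',c1((615,308)),.062))
snap('side','s2.png',(190,150,310,240),6)
E
```

```text
[0.54394991 0.09245813 0.102     ] [0.53269034 0.09149242 0.102     ] [0.53636846 0.11163766 0.102     ] [0.54391973 0.11226209 0.062     ]
```

View pics/s2.png

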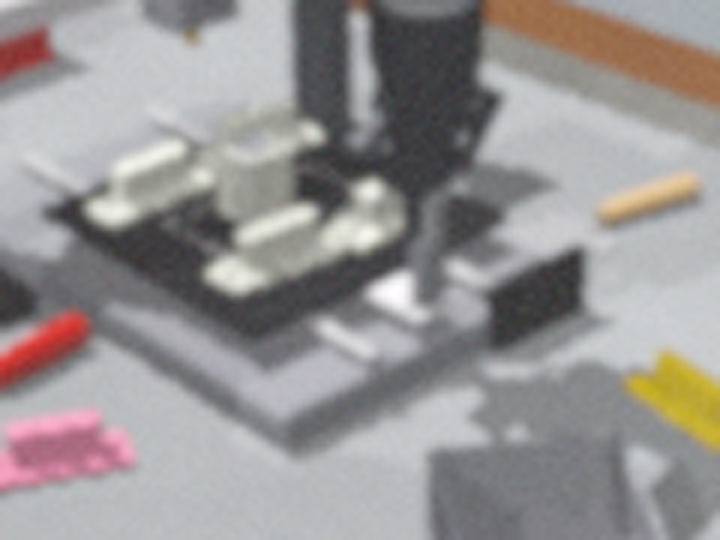

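```bash
python3 - <<'E'
from h import *
P,_=cur(); print(P)
f=lambda n,X,x0,y0,s:((proj(n,X)-[x0,y0]+.5)*s-.5).round()
T=BC+.16*np.array([-.055,-.9985,0])
X=[P,P+[0,0,.028],T+[0,0,.04],T,BC+[.11,-.126,0],BC+[-.126,-.113,0]]
print(f('side',X,190,150,6).tolist())
im=snap('top','t2.png',(200,140,290,230),6)
print(f('top',X,200,140,6).tolist())
E
```

```text
[0.53907755 0.0900183  0.07418944]
[[424.0, 278.0], [425.0, 242.0], [429.0, 240.0], [428.0, 292.0], [507.0, 215.0], [253.0, 332.0]]
[[358.0, 373.0], [358.0, 362.0], [358.0, 355.0], [358.0, 370.0], [294.0, 151.0], [268.0, 595.0]]
```

View pics/t2.png

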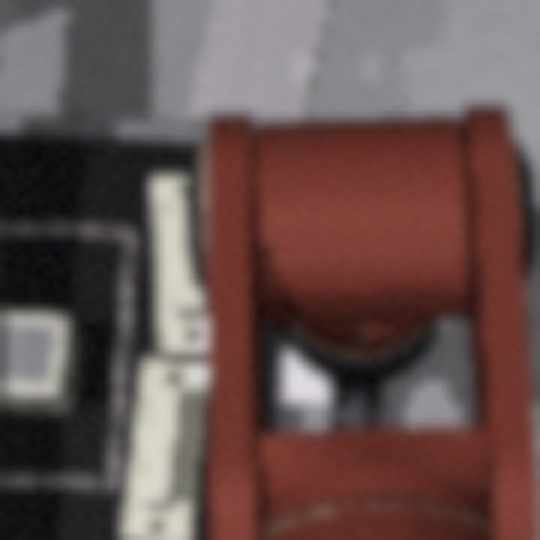

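The top view shows the fingers near (358,395), where the tab should be, yet they closed on nothing. I'll probe gently along the pull direction to see whether they are hooked behind the tab.

send_rows(
  offset=[
    [-0.1,0,0],
    [-0.1,0,0],
    [-0.1,0,0],
    [-0.1,0,0],
  ],
  angular=[
    [0,0,0],
    [0,0,0],
    [0,0,0],
    [0,0,0],
  ],
  fingers=[1,1,1,1],
)

```text
time: 6.18
eef_pos: [0.5377, 0.0655, 0.0742]
tool_rot: [-3.142, -0.0, 1.515]
contact_force: [0.2, -0.2, -0.6]
finger_gap: -0.0001
grasp_force: 0.0
```

```bash
python3 - <<'E'
from h import *
print(bot.observe()['contact_force'])
a0=cv2.imread('pics/raw_t0.png')[150:250,150:280]
a=snap('top','t3.png',(150,150,280,250),3);b=snap('side','s3.png',(190,150,310,240),4)
m=np.vstack([cv2.resize(a,(480,369)),cv2.resize(b,(480,360))]);cv2.imwrite('pics/m3.png',cv2.resize(m,None,fx=.82,fy=.82))
E
```

```text
[ 0.19119568 -0.20202303 -0.64251096]
```

View pics/m3.png

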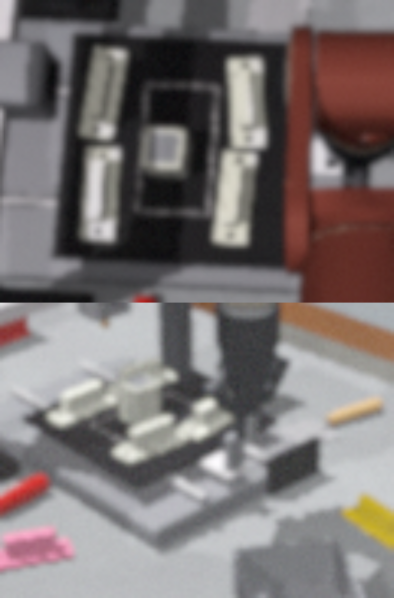

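```bash
python3 - <<'E'
from h import *
b=cv2.imread('pics/raw_s3.png');b0=cv2.imread('pics/raw_s0.png')
P=np.array([.5377,.0655,.0742]);T=BC+.16*np.array([-.055,-.9985,0])
x0,y0,s=240,170,12
out=[]
for im in(b0,b):
    q=cv2.resize(im[y0:y0+45,x0:x0+32],None,fx=s,fy=s,interpolation=cv2.INTER_CUBIC)
    for X,c in[(P,(0,0,255)),(T+[0,0,.04],(0,255,0)),(T,(255,0,0))]:
        u=(proj('side',X)[0]-[x0,y0]+.5)*s;cv2.circle(q,tuple(int(v) for v in u),4,c,-1)
    out.append(q)
cv2.imwrite('pics/m4.png',np.hstack(out))
E
```

```text
(no output)
```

View pics/m4.png

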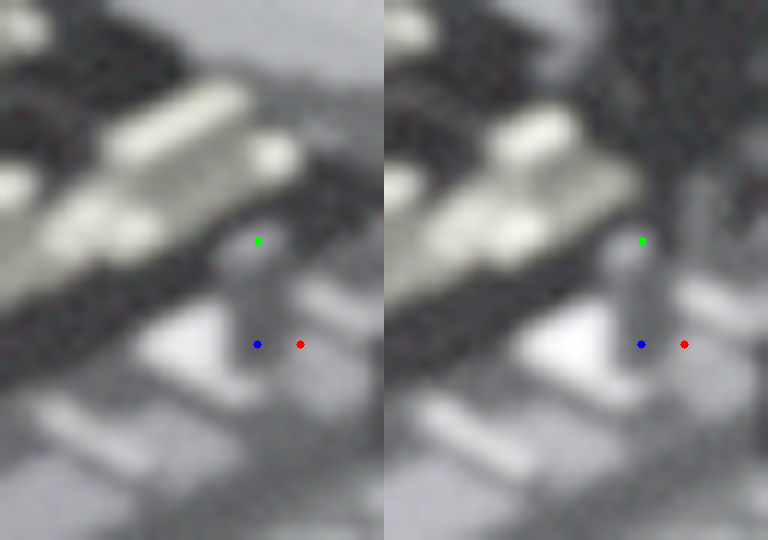

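The tab (m4 left, about (257,241) to (257,345)) is where I computed it. The shut fingers in m4 right seem to end near (700,285), higher than the predicted tip at (684,344), so they probably closed above the tab. I'll go back over it, descend a little further and test.

send_rows(
  offset=[
    [0,0,0],
    [0,0,0],
    [0,0,0],
    [0.1,0.02,0],
    [0.1,0.02,0],
    [0.1,0,0],
    [0.1,0,0],
    [0,0,0.08],
    [0,0,0.08],
    [0,0,0],
  ],
  angular=[
    [0,0,0],
    [0,0,0],
    [0,0,0],
    [0,0,0],
    [0,0,0],
    [0,0,0],
    [0,0,0],
    [0,0,0],
    [0,0,0],
    [0,0,0],
  ],
  fingers=[0,0,0,0,0,0,0,0,0,0],
)

```text
time: 7.52
eef_pos: [0.5408, 0.0897, 0.0637]
tool_rot: [-3.14, 0.0, 1.515]
contact_force: [0.4, 0.7, -0.0]
finger_gap: 0.043
grasp_force: 0.0
```

send_rows(
  offset=[
    [0,0,0],
    [0,0,0],
    [0,0,0],
    [0,0,0],
    [0,0,0],
    [0,0,0],
  ],
  angular=[
    [0,0,0],
    [0,0,0],
    [0,0,0],
    [0,0,0],
    [0,0,0],
    [0,0,0],
  ],
  fingers=[1,1,1,1,1,1],
)

```text
time: 8.28
eef_pos: [0.5424, 0.0897, 0.065]
tool_rot: [3.139, 0.0, 1.516]
contact_force: [5.3, -0.8, -1.9]
finger_gap: 0.0211
grasp_force: 58.8
```

Gripped. Now pull.

send_rows(
  offset=[
    [-0.1,0,0],
    [-0.2,0,0],
    [-0.2,0,0],
    [-0.2,0,0],
    [-0.2,0,0],
    [-0.2,0,0],
    [-0.2,0,0],
    [-0.2,0,0],
    [-0.2,0,0],
    [-0.2,0,0],
    [-0.2,0,0],
    [-0.2,0,0],
  ],
  angular=[
    [0,0,0],
    [0,0,0],
    [0,0,0],
    [0,0,0],
    [0,0,0],
    [0,0,0],
    [0,0,0],
    [0,0,0],
    [0,0,0],
    [0,0,0],
    [0,0,0],
    [0,0,0],
  ],
  fingers=[1,1,1,1,1,1,1,1,1,1,1,1],
)

```text
time: 9.78
eef_pos: [0.5358, -0.028, 0.0638]
tool_rot: [3.138, -0.043, 1.515]
contact_force: [16.1, 73.6, -2.7]
finger_gap: 0.0184
grasp_force: 58.7
```

send_rows(
  offset=[
    [-0.1,0,0],
    [-0.05,0,0],
    [-0.05,0,0],
    [0,0,0],
    [0,0,0],
  ],
  angular=[
    [0,0,0],
    [0,0,0],
    [0,0,0],
    [0,0,0],
    [0,0,0],
  ],
  fingers=[1,1,1,1,1],
)

```text
time: 10.4
eef_pos: [0.5331, -0.0603, 0.0647]
tool_rot: [-3.142, -0.0, 1.515]
contact_force: [-0.4, 0.1, -0.8]
finger_gap: -0.0002
grasp_force: 0.0
```

```bash
python3 - <<'E'
from h import *
a=snap('top','t5.png');b=snap('side','s5.png')
a=cv2.resize(a[145:260,150:330],None,fx=3.3,fy=3.3,interpolation=cv2.INTER_CUBIC);b=cv2.resize(b[150:250,190:330],None,fx=2.2,fy=2.2,interpolation=cv2.INTER_CUBIC)
m=np.zeros((600,600,3),np.uint8);m[:a.shape[0],:a.shape[1]]=a[:,:600];m[380:600,:b.shape[1]]=b;cv2.imwrite('pics/m5.png',m)
E
```

```text
(no output)
```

View pics/m5.png

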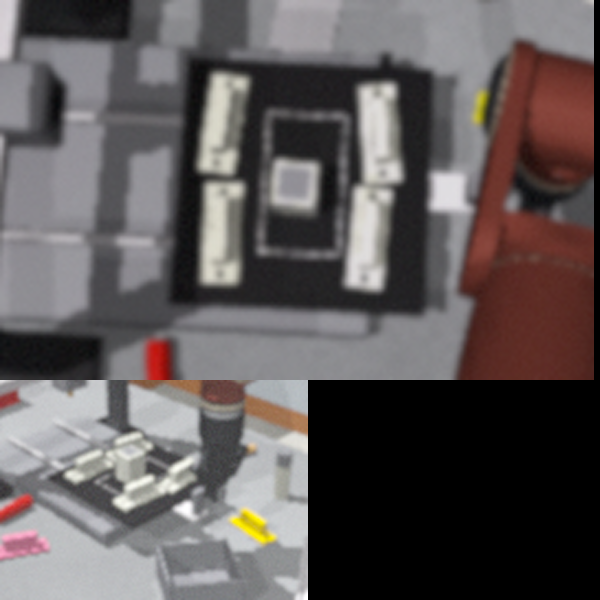

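```bash
python3 - <<'E'
from h import *
c=lambda p:((p[0]+.5)/3.3-.5+150,(p[1]+.5)/3.3-.5+145)
P=np.array([onz('top',c(p),.062) for p in [(190,57),(432,70),(420,312),(170,303)]]);print(P.round(4),P.mean(0))
P=np.array([onz('top',c(p),.062) for p in [(267,112),(348,116),(340,256),(260,251)]]);print(P.round(4),P.mean(0))
# precise shift: template match of outline/bracket region
a0=cv2.cvtColor(cv2.imread('pics/raw_t0.png'),6);a1=cv2.cvtColor(cv2.imread('pics/raw_t5.png'),6)
for (x0,y0,x1,y1) in [(176,164,192,232),(222,165,240,233),(194,176,224,222)]:
    t=cv2.resize(a0[y0:y1,x0:x1],None,fx=4,fy=4,interpolation=2);s=cv2.resize(a1[140:260,150:300],None,fx=4,fy=4,interpolation=2)
    r=cv2.matchTemplate(s,t,5);_,v,_,l=cv2.minMaxLoc(r);x,y=l[0]/4+150,l[1]/4+140
    cx,cy=(x1-x0)/2,(y1-y0)/2
    print(v,onz('top',(x+cx,y+cy),.07)-onz('top',(x0+cx,y0+cy),.07))
E
```

```text
[[0.6715 0.2556 0.062 ]
 [0.6573 0.0212 0.062 ]
 [0.424  0.0361 0.062 ]
 [0.4333 0.2691 0.062 ]] [0.54652047 0.14551775 0.062     ]
[[0.6163 0.1804 0.062 ]
 [0.6119 0.1026 0.062 ]
 [0.4767 0.1105 0.062 ]
 [0.4818 0.1857 0.062 ]] [0.54667105 0.14479407 0.062     ]
0.863042414188385 [-0.00522971 -0.10455191  0.        ]
0.9809293150901794 [-0.00522797 -0.10586072  0.        ]
0.9137368202209473 [-0.0060245  -0.10673178  0.        ]
```

The bed (m5: outline (260..348, 112..256), tab plate at (450,190)) came out about 105 mm before the grip slipped. I'll regrip a bit deeper and pull more slowly.

send_rows(
  offset=[
    [0,0,0],
    [0,0,0],
    [0,0,0],
    [0.15,0,0],
    [0.15,0,0],
    [0.15,0,0],
    [0.15,0.03,0],
    [0.15,0,0],
    [0,0,0.08],
    [0,0,0.08],
    [0,0,0],
    [0,0,0],
  ],
  angular=[
    [0,0,0],
    [0,0,0],
    [0,0,0],
    [0,0,0],
    [0,0,0],
    [0,0,0],
    [0,0,0],
    [0,0,0],
    [0,0,0],
    [0,0,0],
    [0,0,0],
    [0,0,0],
  ],
  fingers=[0,0,0,0,0,0,0,0,0,0,0,0],
)

```text
time: 12.0
eef_pos: [0.5374, -0.0153, 0.0549]
tool_rot: [-3.141, 0.0, 1.515]
contact_force: [-0.2, -0.8, -0.2]
finger_gap: 0.0424
grasp_force: 0.0
```

send_rows(
  offset=[
    [0,0,0],
    [0,0,0],
    [0,0,0],
    [0,0,0],
    [0,0,0],
  ],
  angular=[
    [0,0,0],
    [0,0,0],
    [0,0,0],
    [0,0,0],
    [0,0,0],
  ],
  fingers=[1,1,1,1,1],
)

```text
time: 12.62
eef_pos: [0.5367, -0.0152, 0.0555]
tool_rot: [-3.139, 0.0, 1.516]
contact_force: [-5.6, -0.2, 4.7]
finger_gap: 0.0221
grasp_force: 59.8
```

send_rows(
  offset=[
    [-0.05,0,0],
    [-0.05,0,0],
    [-0.05,0,0],
    [0,0,0],
  ],
  angular=[
    [0,0,0],
    [0,0,0],
    [0,0,0],
    [0,0,0],
  ],
  fingers=[1,1,1,1],
)

```text
time: 13.12
eef_pos: [0.5367, -0.0147, 0.0554]
tool_rot: [-3.14, -0.019, 1.515]
contact_force: [-2.0, 30.4, 7.1]
finger_gap: 0.0221
grasp_force: 59.9
```

The bed won't move further: 30 N and no motion. I had assumed it started at home, but the printer base front edge sits near y≈0.07. That puts the bed 130 mm in front of the printer origin, which is its front stop. I'll verify that numerically and plan bracket D.

```bash
python3 - <<'E'
from h import *
c1=lambda p:((p[0]+.5)/6-.5+150,(p[1]+.5)/6-.5+150)
for p in [(683,400),(683,500),(680,575)]: print('base front',onz('top',c1(p),.033).round(3))
K,r,t=cal('side')
P=np.array([.5377,.0655,.0742])
for z in(.074,.09,.1,.11): print(z,((proj('side',[.5377,.0655,z])[0]-[240,170]+.5)*12+[384,0]).round())
p,r=cur()
print('D plan');plan([([.5367,-.0150,.16],down(1.516),0),([.4926,.0838,.15],down(3.04),0),([.4926,.0838,.085],down(3.04),0)],start=(np.array([.5363,-.0227,.0555]),down(1.515)))
E
cat >> h.py <<'E'
BO=np.array([.5460,.1448,.062]); BC=BO+.15*np.array([.055,.9985,0])
E
```

```text
base front [0.5   0.077 0.033]
base front [0.446 0.077 0.033]
base front [0.407 0.079 0.033]
0.074 [685. 345.]
0.09 [685. 303.]
0.1 [686. 276.]
0.11 [686. 250.]
D plan
offset [[0.03, 0.0, -0.44], [0.03, 0.0, -0.43], [0.03, 0.0, -0.44], [0.04, 0.0, -0.43], [0.16, -0.08, 0.02], [0.17, -0.06, 0.02], [0.18, -0.03, 0.02], [0.18, 0.0, 0.01], [0.18, 0.02, 0.02], [0.17, 0.05, 0.02], [0.16, 0.08, 0.01], [0.15, 0.1, 0.02]] 
angular [[0.0, 0.0, 0.0], [0.0, 0.0, 0.0], [0.0, 0.0, 0.0], [0.0, 0.0, -0.001], [0.0, 0.0, -0.097], [0.0, 0.0, -0.097], [0.0, 0.0, -0.097], [0.0, 0.0, -0.097], [0.0, 0.0, -0.097], [0.0, 0.0, -0.097], [0.0, 0.0, -0.097], [0.0, 0.0, -0.097]] 
fingers [0, 0, 0, 0, 0, 0, 0, 0, 0, 0, 0, 0]
offset [[0.13, 0.12, 0.01], [0.12, 0.14, 0.02], [0.0, 0.0, 0.36], [0.0, 0.0, 0.36], [0.0, 0.0, 0.36]] 
angular [[0.0, 0.0, -0.097], [0.0, 0.0, -0.097], [0.0, 0.0, 0.0], [0.0, 0.0, 0.0], [0.0, 0.0, 0.0]] 
fingers [0, 0, 0, 0, 0]
```

The base front is at y≈0.077, so the bed is at −0.132 relative to the origin, which is the front stop. On to bracket D.

send_rows(
  offset=[
    [0.13,0,0],
    [0,0,0],
    [0,0,0],
    [0,0,0],
    [0,0,-0.44],
    [0,0,-0.44],
    [0,0,-0.44],
    [0,0,-0.44],
  ],
  angular=[
    [0,0,0],
    [0,0,0],
    [0,0,0],
    [0,0,0],
    [0,0,0],
    [0,0,0],
    [0,0,0],
    [0,0,0],
  ],
  fingers=[1,0,0,0,0,0,0,0],
)

```text
time: 14.12
eef_pos: [0.5375, -0.0167, 0.1615]
tool_rot: [3.141, -0.0, 1.515]
contact_force: [-0.4, 0.3, 0.3]
finger_gap: 0.043
grasp_force: 0.0
```

send_rows(
  offset=[
    [0.16,-0.08,0.02],
    [0.17,-0.06,0.02],
    [0.18,-0.03,0.02],
    [0.18,0.0,0.01],
    [0.18,0.02,0.02],
    [0.17,0.05,0.02],
    [0.16,0.08,0.01],
    [0.15,0.1,0.02],
    [0.13,0.12,0.01],
    [0.12,0.14,0.02],
    [0,0,0],
    [0,0,0],
  ],
  angular=[
    [0,0,-0.097],
    [0,0,-0.097],
    [0,0,-0.097],
    [0,0,-0.097],
    [0,0,-0.097],
    [0,0,-0.097],
    [0,0,-0.097],
    [0,0,-0.097],
    [0,0,-0.097],
    [0,0,-0.097],
    [0,0,0],
    [0,0,0],
  ],
  fingers=[0,0,0,0,0,0,0,0,0,0,0,0],
)

```text
time: 15.62
eef_pos: [0.4935, 0.0819, 0.1505]
tool_rot: [-3.141, 0.0, 3.037]
contact_force: [-0.2, 0.9, -0.2]
finger_gap: 0.0429
grasp_force: 0.0
```

```bash
python3 - <<'E'
from h import *
plan([([.4926,.0838,.085],down(3.04),0)])
a=snap('top','t6.png');b=snap('side','s6.png')
a0=cv2.cvtColor(cv2.imread('pics/raw_t0.png'),6);a1=cv2.cvtColor(a,6)
x0,y0,x1,y1=176,164,192,232
t=cv2.resize(a0[y0:y1,x0:x1],None,fx=4,fy=4,interpolation=2);s=cv2.resize(a1[140:260,150:300],None,fx=4,fy=4,interpolation=2)
r=cv2.matchTemplate(s,t,5);_,v,_,l=cv2.minMaxLoc(r);x,y=l[0]/4+150,l[1]/4+140
print(v,onz('top',(x+8,y+34),.07)-onz('top',(x0+8,y0+34),.07))
E
```

```text
offset [[0.01, 0.01, 0.36], [0.0, 0.01, 0.37], [0.01, 0.01, 0.36]] 
angular [[0.0, 0.0, -0.001], [0.0, 0.0, -0.001], [0.0, 0.0, 0.0]] 
fingers [0, 0, 0]
0.8700466752052307 [-0.00522623 -0.10377307  0.        ]
```

send_rows(
  offset=[
    [0.01,0.01,0.36],
    [0,0.01,0.36],
    [0.01,0.01,0.36],
    [0,0,0.1],
    [0,0,0.1],
    [0,0,0],
  ],
  angular=[
    [0,0,0],
    [0,0,0],
    [0,0,0],
    [0,0,0],
    [0,0,0],
    [0,0,0],
  ],
  fingers=[0,0,0,0,0,0],
)

```text
time: 16.48
eef_pos: [0.4925, 0.0842, 0.0739]
tool_rot: [3.142, 0.0, 3.039]
contact_force: [0.2, -0.2, -0.9]
finger_gap: 0.043
grasp_force: 0.0
```

send_rows(
  offset=[
    [0,0,0.1],
    [0,0,0],
    [0,0,0],
  ],
  angular=[
    [0,0,0],
    [0,0,0],
    [0,0,0],
  ],
  fingers=[0,0,0],
)

```text
time: 16.85
eef_pos: [0.4923, 0.0842, 0.0678]
tool_rot: [3.142, 0.0, 3.039]
contact_force: [0.2, -0.3, 0.7]
finger_gap: 0.0425
grasp_force: 0.0
```

Still no contact at 0.068. Closing here tells more.

send_rows(
  offset=[
    [0,0,0],
    [0,0,0],
    [0,0,0],
    [0,0,0],
    [0,0,0],
    [0,0,0],
  ],
  angular=[
    [0,0,0],
    [0,0,0],
    [0,0,0],
    [0,0,0],
    [0,0,0],
    [0,0,0],
  ],
  fingers=[1,1,1,1,1,1],
)

```text
time: 17.6
eef_pos: [0.4922, 0.0842, 0.0676]
tool_rot: [-3.142, -0.0, 3.039]
contact_force: [-0.2, 0.4, -0.9]
finger_gap: 0.0001
grasp_force: 0.0
```

send_rows(
  offset=[
    [0,0,0],
    [0,0,0],
    [0,0,0],
    [0,0,0.1],
    [0,0,0.1],
    [0,0,0.1],
    [0,0,0],
  ],
  angular=[
    [0,0,0],
    [0,0,0],
    [0,0,0],
    [0,0,0],
    [0,0,0],
    [0,0,0],
    [0,0,0],
  ],
  fingers=[0,0,0,0,0,0,0],
)

```text
time: 18.48
eef_pos: [0.4915, 0.0842, 0.0486]
tool_rot: [-3.141, -0.002, 3.039]
contact_force: [-0.4, -0.7, 0.7]
finger_gap: 0.0426
grasp_force: 0.0
```

send_rows(
  offset=[
    [0,0,0.1],
    [0,0,0],
    [0,0,0],
  ],
  angular=[
    [0,0,0],
    [0,0,0],
    [0,0,0],
  ],
  fingers=[0,0,0],
)

```text
time: 18.85
eef_pos: [0.4922, 0.0842, 0.0437]
tool_rot: [-3.142, 0.0, 3.039]
contact_force: [0.4, 1.5, -0.1]
finger_gap: 0.0425
grasp_force: 0.0
```

send_rows(
  offset=[
    [0,0,0],
    [0,0,0],
    [0,0,0],
    [0,0,0],
    [0,0,0],
    [0,0,0],
  ],
  angular=[
    [0,0,0],
    [0,0,0],
    [0,0,0],
    [0,0,0],
    [0,0,0],
    [0,0,0],
  ],
  fingers=[1,1,1,1,1,1],
)

```text
time: 19.6
eef_pos: [0.4926, 0.0842, 0.044]
tool_rot: [3.142, 0.001, 3.039]
contact_force: [-0.3, -1.1, 3.1]
finger_gap: 0.0128
grasp_force: 60.2
```

send_rows(
  offset=[
    [0,0,-0.05],
    [0,0,-0.2],
    [0,0,-0.4],
    [0,0,-0.4],
    [0,0,-0.4],
    [0,0,-0.4],
    [0,0,0],
    [0,0,0],
  ],
  angular=[
    [0,0,0],
    [0,0,0],
    [0,0,0],
    [0,0,0],
    [0,0,0],
    [0,0,0],
    [0,0,0],
    [0,0,0],
  ],
  fingers=[1,1,1,1,1,1,1,1],
)

```text
time: 20.6
eef_pos: [0.4916, 0.0842, 0.1537]
tool_rot: [-3.141, -0.001, 3.039]
contact_force: [-0.7, -0.4, -1.2]
finger_gap: 0.0126
grasp_force: 59.7
```

```bash
python3 - <<'E'
from h import *
p,r=cur();print(p,r.as_euler('xyz'))
a=snap('top','t7.png');b=snap('side','s7.png')
x,y=proj('side',p)[0].astype(int);u,v=proj('top',p)[0].astype(int);print(x,y,u,v)
q=cv2.resize(b[y-40:y+40,x-40:x+40],None,fx=7,fy=7,interpolation=2);cv2.circle(q,tuple(((proj('side',p)[0]-[x-40,y-40]+.5)*7).astype(int)),4,(0,0,255),-1)
cv2.imwrite('pics/m7.png',q)
E
```

```text
[0.49159832 0.08420901 0.15373397] [-3.14142336e+00 -1.24882495e-03  3.03929818e+00]
253 182 261 212
```

View pics/m7.png

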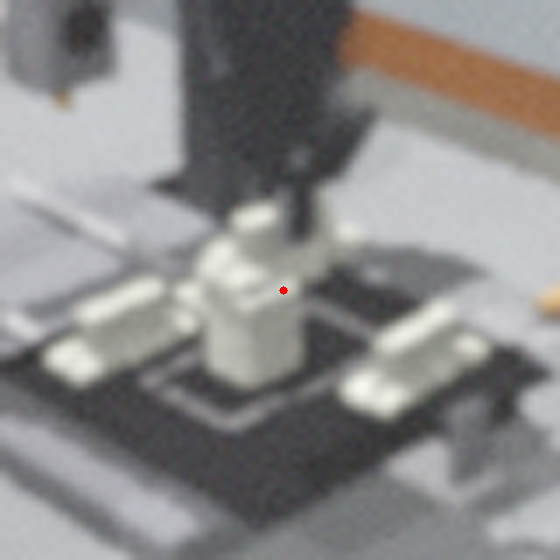

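The bracket is held and lifted (m7: held plate near (280,255), finger at (300,225)). The real fingertips sit about 30 mm behind the reported TCP, so I'll use the measured offset: bracket underside = TCP + 18 mm. Placing D on the rack next.

```bash
cat >> h.py <<'E'
OFF=.018
def place(y,x=.004,start=None,hi=.09):
    return plan([(rk(x,y,hi),RT,1),(rk(x,y,.02-OFF),RT,1,3),(rk(x,y,.003-OFF),RT,1,3)],start=start)
E
python3 - <<'E'
from h import *
p,r=cur()
s=plan([(p+[0,-.02,.05],r,1)])
place(.12,start=s)
E
```

```text
offset [[-0.02, -0.17, -0.42], [-0.01, -0.16, -0.41]] 
angular [[0.0, 0.0, 0.0], [0.0, 0.0, 0.0]] 
fingers [1, 1]
offset [[-0.21, -0.4, 0.09], [-0.24, -0.38, 0.1], [-0.26, -0.36, 0.12], [-0.29, -0.34, 0.13], [-0.31, -0.31, 0.14], [-0.33, -0.28, 0.15], [-0.34, -0.26, 0.16], [-0.36, -0.23, 0.18], [-0.37, -0.2, 0.19], [-0.37, -0.16, 0.2], [-0.38, -0.13, 0.22], [-0.38, -0.1, 0.23]] 
angular [[0.009, -0.017, 0.049], [0.009, -0.017, 0.049], [0.008, -0.017, 0.049], [0.009, -0.017, 0.049], [0.008, -0.017, 0.049], [0.008, -0.017, 0.049], [0.009, -0.017, 0.049], [0.008, -0.018, 0.049], [0.009, -0.017, 0.049], [0.008, -0.018, 0.049], [0.009, -0.017, 0.05], [0.008, -0.018, 0.049]] 
fingers [1, 1, 1, 1, 1, 1, 1, 1, 1, 1, 1, 1]
offset [[0.0, 0.0, 0.49], [0.0, 0.0, 0.49], [0.0, -0.01, 0.49], [0.0, 0.0, 0.09], [0.0, 0.0, 0.09], [0.0, 0.0, 0.1]] 
angular [[0.0, 0.0, 0.0], [0.0, 0.0, 0.0], [0.0, 0.0, 0.0], [0.0, 0.0, 0.0], [0.0, 0.0, 0.0], [0.0, 0.0, 0.0]] 
fingers [1, 1, 1, 1, 1, 1]
```

send_rows(
  offset=[
    [-0.02,-0.17,-0.42],
    [-0.01,-0.16,-0.41],
  ],
  angular=[
    [0,0,0],
    [0,0,0],
  ],
  fingers=[1,1],
)

```text
time: 20.95
eef_pos: [0.491, 0.0642, 0.2032]
tool_rot: [-3.141, -0.003, 3.04]
contact_force: [0.3, 0.3, 0.1]
finger_gap: 0.0127
grasp_force: 59.7
```

send_rows(
  offset=[
    [-0.21,-0.4,0.09],
    [-0.24,-0.38,0.1],
    [-0.26,-0.36,0.12],
    [-0.29,-0.34,0.13],
    [-0.31,-0.31,0.14],
    [-0.33,-0.28,0.15],
    [-0.34,-0.26,0.16],
    [-0.36,-0.23,0.18],
    [-0.37,-0.2,0.19],
    [-0.37,-0.16,0.2],
    [-0.38,-0.13,0.22],
    [-0.38,-0.1,0.23],
  ],
  angular=[
    [0.009,-0.017,0.049],
    [0.009,-0.017,0.049],
    [0.008,-0.017,0.049],
    [0.009,-0.017,0.049],
    [0.008,-0.017,0.049],
    [0.008,-0.017,0.049],
    [0.009,-0.017,0.049],
    [0.008,-0.018,0.049],
    [0.009,-0.017,0.049],
    [0.008,-0.018,0.049],
    [0.009,-0.017,0.05],
    [0.008,-0.018,0.049],
  ],
  fingers=[1,1,1,1,1,1,1,1,1,1,1,1],
)

```text
time: 22.45
eef_pos: [0.6127, -0.2363, 0.1356]
tool_rot: [3.14, 0.349, 2.102]
contact_force: [0.9, 0.1, -0.3]
finger_gap: 0.0128
grasp_force: 59.7
```

send_rows(
  offset=[
    [0,0,0.1],
    [0,0,0.2],
    [0,0,0.2],
    [0,0,0],
  ],
  angular=[
    [0,0,0],
    [0,0,0],
    [0,0,0],
    [0,0,0],
  ],
  fingers=[1,1,1,1],
)

```text
time: 22.95
eef_pos: [0.6176, -0.244, 0.1074]
tool_rot: [3.141, 0.348, 2.105]
contact_force: [0.1, -0.2, 0.2]
finger_gap: 0.0126
grasp_force: 59.7
```

```bash
python3 - <<'E'
from h import *
p,r=cur(); d=p-RC; print('rack coords',(d@xr).round(4),(d@yr).round(4),(d@zr).round(4),'rot err',((r.inv()*RT).as_rotvec()).round(3))
snap('top','t8.png');snap('side','s8.png')
plan([(rk(.004,.12,.02-OFF),RT,1,3),(rk(.004,.12,.003-OFF),RT,1,3)])
E
```

```text
rack coords 0.0032 0.1207 0.0599 rot err [ 0.001 -0.001  0.001]
offset [[0.0, -0.01, 0.33], [0.01, -0.01, 0.33], [0.0, 0.0, 0.33], [0.0, 0.0, 0.09], [0.0, 0.0, 0.1], [0.0, 0.0, 0.09]] 
angular [[0.001, 0.0, 0.0], [0.0, 0.0, 0.0], [0.001, 0.001, 0.0], [0.0, 0.0, 0.0], [0.0, 0.0, 0.0], [0.0, 0.0, 0.0]] 
fingers [1, 1, 1, 1, 1, 1]
```

send_rows(
  offset=[
    [0,-0.01,0.33],
    [0.01,-0.01,0.33],
    [0,0,0.33],
    [0,0,0.1],
    [0,0,0],
  ],
  angular=[
    [0,0,0],
    [0,0,0],
    [0,0,0],
    [0,0,0],
    [0,0,0],
  ],
  fingers=[1,1,1,1,1],
)

```text
time: 23.68
eef_pos: [0.6285, -0.2641, 0.0467]
tool_rot: [3.14, 0.349, 2.104]
contact_force: [0.8, 0.2, -0.0]
finger_gap: 0.0126
grasp_force: 59.7
```

send_rows(
  offset=[
    [0,0,0.08],
    [0,0,0.08],
    [0,0,0],
    [0,0,0],
  ],
  angular=[
    [0,0,0],
    [0,0,0],
    [0,0,0],
    [0,0,0],
  ],
  fingers=[1,1,1,1],
)

```text
time: 24.18
eef_pos: [0.6307, -0.2668, 0.039]
tool_rot: [3.139, 0.351, 2.104]
contact_force: [-0.8, -0.6, -0.9]
finger_gap: 0.0129
grasp_force: 59.7
```

send_rows(
  offset=[
    [0,0,0.05],
    [0,0,0],
    [0,0,0],
  ],
  angular=[
    [0,0,0],
    [0,0,0],
    [0,0,0],
  ],
  fingers=[1,1,1],
)

```text
time: 24.55
eef_pos: [0.6311, -0.2677, 0.036]
tool_rot: [3.139, 0.351, 2.104]
contact_force: [0.3, 0.3, -0.4]
finger_gap: 0.0125
grasp_force: 59.7
```

send_rows(
  offset=[
    [0,0,0.03],
    [0,0,0],
    [0,0,0],
  ],
  angular=[
    [0,0,0],
    [0,0,0],
    [0,0,0],
  ],
  fingers=[1,1,1],
)

```text
time: 24.92
eef_pos: [0.6317, -0.2683, 0.0345]
tool_rot: [3.138, 0.351, 2.104]
contact_force: [-0.2, -0.6, 0.3]
finger_gap: 0.0128
grasp_force: 59.8
```

send_rows(
  offset=[
    [0,0,0.05],
    [0,0,0],
    [0,0,0],
  ],
  angular=[
    [0,0,0],
    [0,0,0],
    [0,0,0],
  ],
  fingers=[1,1,1],
)

```text
time: 25.3
eef_pos: [0.6317, -0.2683, 0.0344]
tool_rot: [3.14, 0.349, 2.104]
contact_force: [-11.9, 11.2, 18.1]
finger_gap: 0.013
grasp_force: 63.0
```

send_rows(
  offset=[
    [0,0,0.05],
    [0,0,0],
    [0,0,0],
  ],
  angular=[
    [0,0,0],
    [0,0,0],
    [0,0,0],
  ],
  fingers=[1,1,1],
)

```text
time: 25.68
eef_pos: [0.6316, -0.2683, 0.0343]
tool_rot: [-3.141, 0.347, 2.104]
contact_force: [-27.5, 21.2, 38.2]
finger_gap: 0.0127
grasp_force: 66.3
```

```bash
python3 - <<'E'
from h import *
p,r=cur(); d=p-RC; print('rack coords',(d@xr).round(4),(d@yr).round(4),(d@zr).round(4),'rot err',((r.inv()*RT).as_rotvec()).round(3))
E
```

```text
rack coords 0.0045 0.1204 -0.0184 rot err [-0.001 -0.002 -0.001]
```

Contact came at rack z = −18.4 mm, which matches the 18 mm offset. Release and retreat, then plan C.

send_rows(
  offset=[
    [0,0,-0.09],
    [0,0,0],
    [0,0,0],
    [0,0,0],
    [0,0,0],
    [0,0,-0.2],
    [0,0,-0.4],
    [0,0,-0.5],
    [0,0,-0.5],
  ],
  angular=[
    [0,0,0],
    [0,0,0],
    [0,0,0],
    [0,0,0],
    [0,0,0],
    [0,0,0],
    [0,0,0],
    [0,0,0],
    [0,0,0],
  ],
  fingers=[1,0,0,0,0,0,0,0,0],
)

```text
time: 26.8
eef_pos: [0.6144, -0.2398, 0.1256]
tool_rot: [3.138, 0.351, 2.104]
contact_force: [0.1, 1.3, 0.7]
finger_gap: 0.0428
grasp_force: 0.0
```

```bash
cat >> h.py <<'E'
M=np.array([-.0056,-.1046])
BR=dict(A=(.6105,.3265,-.115),B=(.5045,.3258,-.04),C=(.5993,.1780,.05),D=(.4985,.1888,-.1))
def pick(n,z=.044,start=None,f=0):
    x,y,b=BR[n]; x,y=x+M[0],y+M[1]; q=down(b+np.pi)
    return plan([([.53,-.08,.2],down(2.6),f),([x,y,.14],q,f),([x,y,.07],q,f),([x,y,z],q,f,2)],start=start)
def cyc(y,n):
    """after a grasp of n: lift, go, place at rack y down to 1.5 mm above"""
    x,yy,b=BR[n]; x,yy=x+M[0],yy+M[1]; q=down(b+np.pi)
    s=plan([([x,yy,.05],q,1),([x,yy,.19],q,1),([.53,-.08,.21],down(2.6),1),(rk(.004,y,.09),RT,1),(rk(.004,y,.015-OFF),RT,1),(rk(.004,y,.0015-OFF),RT,1,3)])
E
python3 - <<'E'
from h import *
p,r=cur();print(p)
pick('C')
# segment whites on rack in the top image later
snap('top','t9.png');snap('side','s9.png')
E
```

```text
[ 0.61443258 -0.23981812  0.12559889]
offset [[0.34, 0.02, -0.31], [0.36, 0.05, -0.3], [0.36, 0.08, -0.28], [0.37, 0.11, -0.26], [0.38, 0.14, -0.24], [0.38, 0.16, -0.22], [0.37, 0.19, -0.19], [0.07, 0.46, 0.17], [0.02, 0.46, 0.17], [-0.02, 0.46, 0.16], [-0.07, 0.46, 0.17], [-0.11, 0.45, 0.16]] 
angular [[-0.008, 0.031, -0.045], [-0.008, 0.031, -0.045], [-0.008, 0.032, -0.044], [-0.007, 0.031, -0.044], [-0.008, 0.032, -0.045], [-0.007, 0.031, -0.044], [-0.008, 0.032, -0.045], [0.0, 0.0, -0.063], [0.0, 0.0, -0.063], [0.0, 0.0, -0.063], [0.0, 0.0, -0.063], [0.0, 0.0, -0.062]] 
fingers [0, 0, 0, 0, 0, 0, 0, 0, 0, 0, 0, 0]
offset [[-0.16, 0.43, 0.17], [0.0, 0.0, 0.39], [0.0, 0.0, 0.39], [0.0, 0.0, 0.39], [0.0, 0.0, 0.21], [0.0, 0.0, 0.22]] 
angular [[0.001, 0.0, -0.063], [0.0, 0.0, 0.0], [0.0, 0.0, 0.0], [0.0, 0.0, 0.0], [0.0, 0.0, 0.0], [0.0, 0.0, 0.0]] 
fingers [0, 0, 0, 0, 0, 0]
```

send_rows(
  offset=[
    [0.34,0.02,-0.31],
    [0.36,0.05,-0.3],
    [0.36,0.08,-0.28],
    [0.37,0.11,-0.26],
    [0.38,0.14,-0.24],
    [0.38,0.16,-0.22],
    [0.37,0.19,-0.19],
    [0.07,0.46,0.17],
    [0.02,0.46,0.17],
    [-0.02,0.46,0.16],
    [-0.07,0.46,0.17],
    [-0.11,0.45,0.16],
  ],
  angular=[
    [-0.008,0.031,-0.045],
    [-0.008,0.031,-0.045],
    [-0.008,0.032,-0.044],
    [-0.007,0.031,-0.044],
    [-0.008,0.032,-0.045],
    [-0.007,0.031,-0.044],
    [-0.008,0.032,-0.045],
    [0,0,-0.063],
    [0,0,-0.063],
    [0,0,-0.063],
    [0,0,-0.063],
    [0,0,-0.062],
  ],
  fingers=[0,0,0,0,0,0,0,0,0,0,0,0],
)

```text
time: 28.4
eef_pos: [0.5829, 0.0485, 0.147]
tool_rot: [3.141, -0.002, 3.096]
contact_force: [-0.1, 0.6, 0.1]
finger_gap: 0.0428
grasp_force: 0.0
```

send_rows(
  offset=[
    [-0.16,0.43,0.17],
    [0,0,0.39],
    [0,0,0.39],
    [0,0,0.39],
    [0,0,0.21],
    [0,0,0.22],
    [0,0,0],
    [0,0,0],
  ],
  angular=[
    [0,0,-0.063],
    [0,0,0],
    [0,0,0],
    [0,0,0],
    [0,0,0],
    [0,0,0],
    [0,0,0],
    [0,0,0],
  ],
  fingers=[0,0,0,0,0,0,0,0],
)

```text
time: 29.4
eef_pos: [0.5943, 0.0733, 0.0431]
tool_rot: [3.14, 0.001, -3.091]
contact_force: [0.4, -0.5, -0.0]
finger_gap: 0.043
grasp_force: 0.0
```

send_rows(
  offset=[
    [0,0,0],
    [0,0,0],
    [0,0,0],
    [0,0,0],
    [0,0,0],
    [0,0,0],
  ],
  angular=[
    [0,0,0],
    [0,0,0],
    [0,0,0],
    [0,0,0],
    [0,0,0],
    [0,0,0],
  ],
  fingers=[1,1,1,1,1,1],
)

```text
time: 30.15
eef_pos: [0.5945, 0.0733, 0.0434]
tool_rot: [3.141, 0.001, -3.091]
contact_force: [-0.5, 0.2, 5.0]
finger_gap: 0.0128
grasp_force: 60.1
```

```bash
python3 - <<'E'
from h import *
cyc(.04,'C')
E
```

```text
offset [[0.01, 0.0, -0.11], [0.0, 0.0, -0.47], [0.0, 0.0, -0.47], [0.0, 0.0, -0.46], [0.0, 0.0, -0.47], [0.0, 0.0, -0.46], [0.2, -0.42, -0.06], [0.16, -0.43, -0.05], [0.11, -0.45, -0.06], [0.07, -0.46, -0.05], [0.02, -0.46, -0.06], [-0.02, -0.46, -0.05]] 
angular [[0.001, 0.001, 0.0], [0.0, 0.0, 0.0], [0.0, 0.0, 0.0], [0.0, 0.0, 0.0], [0.0, 0.0, 0.0], [0.0, 0.0, 0.0], [0.0, 0.0, 0.063], [0.0, 0.0, 0.063], [0.0, 0.0, 0.063], [0.0, 0.0, 0.063], [0.0, 0.0, 0.063], [0.0, 0.0, 0.062]] 
fingers [1, 1, 1, 1, 1, 1, 1, 1, 1, 1, 1, 1]
offset [[-0.24, -0.34, 0.15], [-0.25, -0.32, 0.17], [-0.26, -0.3, 0.18], [-0.27, -0.28, 0.2], [-0.28, -0.27, 0.21], [-0.28, -0.25, 0.23], [-0.29, -0.22, 0.24], [-0.29, -0.21, 0.25], [0.0, 0.0, 0.39], [0.0, 0.0, 0.39], [0.0, 0.0, 0.39], [0.0, 0.0, 0.38]] 
angular [[0.007, -0.027, 0.039], [0.007, -0.027, 0.039], [0.007, -0.027, 0.039], [0.007, -0.027, 0.039], [0.007, -0.027, 0.039], [0.006, -0.027, 0.039], [0.007, -0.028, 0.039], [0.006, -0.027, 0.04], [0.0, 0.0, 0.0], [0.0, 0.0, 0.0], [0.0, 0.0, 0.0], [0.0, 0.0, 0.0]] 
fingers [1, 1, 1, 1, 1, 1, 1, 1, 1, 1, 1, 1]
offset [[0.0, 0.0, 0.08], [0.0, 0.0, 0.07], [0.0, 0.0, 0.08]] 
angular [[0.0, 0.0, 0.0], [0.0, 0.0, 0.0], [0.0, 0.0, 0.0]] 
fingers [1, 1, 1]
```

send_rows(
  offset=[
    [0,0,-0.11],
    [0,0,-0.47],
    [0,0,-0.47],
    [0,0,-0.46],
    [0,0,-0.47],
    [0,0,-0.46],
    [0.2,-0.42,-0.06],
    [0.16,-0.43,-0.05],
    [0.11,-0.45,-0.06],
    [0.07,-0.46,-0.05],
    [0.02,-0.46,-0.06],
    [-0.02,-0.46,-0.05],
  ],
  angular=[
    [0,0,0],
    [0,0,0],
    [0,0,0],
    [0,0,0],
    [0,0,0],
    [0,0,0],
    [0,0,0.063],
    [0,0,0.063],
    [0,0,0.063],
    [0,0,0.063],
    [0,0,0.063],
    [0,0,0.062],
  ],
  fingers=[1,1,1,1,1,1,1,1,1,1,1,1],
)

```text
time: 31.65
eef_pos: [0.5288, -0.0811, 0.2079]
tool_rot: [3.141, -0.003, 2.597]
contact_force: [0.2, -0.2, -1.7]
finger_gap: 0.0127
grasp_force: 59.4
```

send_rows(
  offset=[
    [-0.24,-0.34,0.15],
    [-0.25,-0.32,0.17],
    [-0.26,-0.3,0.18],
    [-0.27,-0.28,0.2],
    [-0.28,-0.27,0.21],
    [-0.28,-0.25,0.23],
    [-0.29,-0.22,0.24],
    [-0.29,-0.21,0.25],
    [0,0,0.39],
    [0,0,0.39],
    [0,0,0.39],
    [0,0,0.38],
  ],
  angular=[
    [0.007,-0.027,0.039],
    [0.007,-0.027,0.039],
    [0.007,-0.027,0.039],
    [0.007,-0.027,0.039],
    [0.007,-0.027,0.039],
    [0.006,-0.027,0.039],
    [0.007,-0.028,0.039],
    [0.006,-0.027,0.04],
    [0,0,0],
    [0,0,0],
    [0,0,0],
    [0,0,0],
  ],
  fingers=[1,1,1,1,1,1,1,1,1,1,1,1],
)

```text
time: 33.15
eef_pos: [0.5586, -0.3042, 0.0454]
tool_rot: [3.141, 0.345, 2.103]
contact_force: [0.5, 0.3, -1.4]
finger_gap: 0.0126
grasp_force: 59.4
```

send_rows(
  offset=[
    [0,0,0.08],
    [0,0,0.08],
    [0,0,0.07],
    [0,0,0],
    [0,0,0],
  ],
  angular=[
    [0,0,0],
    [0,0,0],
    [0,0,0],
    [0,0,0],
    [0,0,0],
  ],
  fingers=[1,1,1,1,1],
)

```text
time: 33.78
eef_pos: [0.562, -0.3085, 0.0346]
tool_rot: [3.14, 0.348, 2.103]
contact_force: [0.9, 0.3, 0.0]
finger_gap: 0.0128
grasp_force: 59.4
```

```bash
python3 - <<'E'
from h import *
p,r=cur(); d=p-RC; print('rack coords',(d@xr).round(4),(d@yr).round(4),(d@zr).round(4),'rot err',((r.inv()*RT).as_rotvec()).round(3))
snap('top','t10.png');snap('side','s10.png')
E
```

```text
rack coords 0.0039 0.04 -0.0178 rot err [ 0.002 -0.001 -0.001]
```

send_rows(
  offset=[
    [0,0,0],
    [0,0,0],
    [0,0,0],
    [0,0,0],
    [0,0,-0.2],
    [0,0,-0.4],
    [0,0,-0.5],
    [0,0,-0.5],
  ],
  angular=[
    [0,0,0],
    [0,0,0],
    [0,0,0],
    [0,0,0],
    [0,0,0],
    [0,0,0],
    [0,0,0],
    [0,0,0],
  ],
  fingers=[0,0,0,0,0,0,0,0],
)

```text
time: 34.88
eef_pos: [0.5448, -0.28, 0.1259]
tool_rot: [3.14, 0.347, 2.103]
contact_force: [0.2, 0.8, 0.2]
finger_gap: 0.0426
grasp_force: 0.0
```

```bash
python3 - <<'E'
from h import *
# verify D,C on rack: high-pass picture of rack area, report dark web/edge blobs
a=cv2.imread('pics/raw_t10.png');a0=cv2.imread('pics/raw_t0.png')
d=cv2.absdiff(cv2.cvtColor(a,6),cv2.cvtColor(a0,6));print(d[150:265,340:445].max())
pick('B')
E
```

```text
176
offset [[0.3, 0.19, -0.27], [0.3, 0.21, -0.26], [0.3, 0.23, -0.24], [0.29, 0.25, -0.23], [0.28, 0.27, -0.21], [0.28, 0.28, -0.2], [0.27, 0.3, -0.18], [0.25, 0.32, -0.17], [0.28, 0.37, 0.09], [0.26, 0.38, 0.09], [0.24, 0.39, 0.09], [0.22, 0.4, 0.09]] 
angular [[-0.007, 0.027, -0.039], [-0.007, 0.027, -0.039], [-0.007, 0.027, -0.039], [-0.007, 0.027, -0.039], [-0.006, 0.027, -0.039], [-0.007, 0.027, -0.039], [-0.006, 0.028, -0.039], [-0.007, 0.027, -0.04], [0.0, 0.0, -0.029], [0.0, 0.0, -0.029], [0.0, 0.0, -0.029], [0.0, 0.0, -0.029]] 
fingers [0, 0, 0, 0, 0, 0, 0, 0, 0, 0, 0, 0]
offset [[0.2, 0.41, 0.09], [0.19, 0.42, 0.09], [0.17, 0.43, 0.09], [0.15, 0.43, 0.09], [0.12, 0.44, 0.09], [0.11, 0.45, 0.09], [0.08, 0.45, 0.1], [0.0, 0.0, 0.39], [0.0, 0.0, 0.39], [0.0, 0.0, 0.39], [0.0, 0.0, 0.21], [0.0, 0.0, 0.22]] 
angular [[0.0, 0.0, -0.029], [0.0, 0.0, -0.029], [0.0, 0.0, -0.029], [0.0, 0.0, -0.029], [0.0, 0.0, -0.029], [0.0, 0.0, -0.029], [0.0, 0.0, -0.029], [0.0, 0.0, 0.0], [0.0, 0.0, 0.0], [0.0, 0.0, 0.0], [0.0, 0.0, 0.0], [0.0, 0.0, 0.0]] 
fingers [0, 0, 0, 0, 0, 0, 0, 0, 0, 0, 0, 0]
```

send_rows(
  offset=[
    [0.3,0.19,-0.27],
    [0.3,0.21,-0.26],
    [0.3,0.23,-0.24],
    [0.29,0.25,-0.23],
    [0.28,0.27,-0.21],
    [0.28,0.28,-0.2],
    [0.27,0.3,-0.18],
    [0.25,0.32,-0.17],
    [0.28,0.37,0.09],
    [0.26,0.38,0.09],
    [0.24,0.39,0.09],
    [0.22,0.4,0.09],
  ],
  angular=[
    [-0.007,0.027,-0.039],
    [-0.007,0.027,-0.039],
    [-0.007,0.027,-0.039],
    [-0.007,0.027,-0.039],
    [-0.006,0.027,-0.039],
    [-0.007,0.027,-0.039],
    [-0.006,0.028,-0.039],
    [-0.007,0.027,-0.04],
    [0,0,-0.029],
    [0,0,-0.029],
    [0,0,-0.029],
    [0,0,-0.029],
  ],
  fingers=[0,0,0,0,0,0,0,0,0,0,0,0],
)

```text
time: 36.38
eef_pos: [0.5187, 0.03, 0.1776]
tool_rot: [3.141, 0.001, 2.785]
contact_force: [0.6, -0.5, 0.9]
finger_gap: 0.0428
grasp_force: 0.0
```

send_rows(
  offset=[
    [0.2,0.41,0.09],
    [0.19,0.42,0.09],
    [0.17,0.43,0.09],
    [0.15,0.43,0.09],
    [0.12,0.44,0.09],
    [0.11,0.45,0.09],
    [0.08,0.45,0.1],
    [0,0,0.39],
    [0,0,0.39],
    [0,0,0.39],
    [0,0,0.21],
    [0,0,0.22],
  ],
  angular=[
    [0,0,-0.029],
    [0,0,-0.029],
    [0,0,-0.029],
    [0,0,-0.029],
    [0,0,-0.029],
    [0,0,-0.029],
    [0,0,-0.029],
    [0,0,0],
    [0,0,0],
    [0,0,0],
    [0,0,0],
    [0,0,0],
  ],
  fingers=[0,0,0,0,0,0,0,0,0,0,0,0],
)

```text
time: 37.88
eef_pos: [0.4996, 0.2209, 0.0428]
tool_rot: [3.141, 0.001, 3.102]
contact_force: [0.5, 0.7, 0.7]
finger_gap: 0.0426
grasp_force: 0.0
```

send_rows(
  offset=[
    [0,0,0],
    [0,0,0],
    [0,0,0],
    [0,0,0],
    [0,0,0],
    [0,0,0],
    [0,0,0],
  ],
  angular=[
    [0,0,0],
    [0,0,0],
    [0,0,0],
    [0,0,0],
    [0,0,0],
    [0,0,0],
    [0,0,0],
  ],
  fingers=[0,1,1,1,1,1,1],
)

```text
time: 38.75
eef_pos: [0.5, 0.221, 0.0437]
tool_rot: [3.141, 0.002, 3.102]
contact_force: [-0.3, 0.2, 6.4]
finger_gap: 0.0127
grasp_force: 60.5
```

```bash
python3 - <<'E'
from h import *
cyc(-.04,'B')
E
```

```text
offset [[0.02, 0.0, -0.11], [0.0, 0.0, -0.47], [0.0, 0.0, -0.46], [0.0, 0.0, -0.47], [0.0, 0.0, -0.46], [0.0, 0.0, -0.47], [-0.07, -0.45, -0.03], [-0.09, -0.45, -0.03], [-0.11, -0.45, -0.03], [-0.13, -0.44, -0.03], [-0.14, -0.44, -0.03], [-0.16, -0.43, -0.03]] 
angular [[0.001, 0.001, 0.0], [0.0, 0.0, 0.0], [0.0, 0.0, 0.0], [0.0, 0.0, 0.0], [0.0, 0.0, 0.0], [0.0, 0.0, 0.0], [0.0, 0.0, 0.029], [0.0, 0.0, 0.029], [0.0, 0.0, 0.029], [0.0, 0.0, 0.029], [0.0, 0.0, 0.029], [0.0, 0.0, 0.029]] 
fingers [1, 1, 1, 1, 1, 1, 1, 1, 1, 1, 1, 1]
offset [[-0.19, -0.42, -0.03], [-0.2, -0.41, -0.03], [-0.22, -0.4, -0.03], [-0.24, -0.39, -0.03], [-0.26, -0.38, -0.03], [-0.14, -0.43, 0.14], [-0.16, -0.42, 0.15], [-0.17, -0.41, 0.16], [-0.19, -0.4, 0.17], [-0.2, -0.39, 0.18], [-0.22, -0.37, 0.19], [-0.23, -0.36, 0.2]] 
angular [[0.0, 0.0, 0.029], [0.0, 0.0, 0.029], [0.0, 0.0, 0.029], [0.0, 0.0, 0.029], [0.0, 0.0, 0.029], [0.006, -0.024, 0.035], [0.006, -0.024, 0.035], [0.006, -0.024, 0.035], [0.006, -0.024, 0.035], [0.006, -0.024, 0.035], [0.006, -0.024, 0.034], [0.006, -0.024, 0.035]] 
fingers [1, 1, 1, 1, 1, 1, 1, 1, 1, 1, 1, 1]
offset [[-0.24, -0.34, 0.21], [-0.25, -0.33, 0.22], [0.0, 0.0, 0.39], [0.0, 0.0, 0.39], [0.0, 0.0, 0.39], [-0.01, 0.0, 0.38], [0.0, 0.0, 0.08], [0.0, 0.0, 0.07], [0.0, 0.0, 0.08]] 
angular [[0.006, -0.025, 0.034], [0.006, -0.024, 0.035], [0.0, 0.0, 0.0], [0.0, 0.0, 0.0], [0.0, 0.0, 0.0], [0.0, 0.0, 0.0], [0.0, 0.0, 0.0], [0.0, 0.0, 0.0], [0.0, 0.0, 0.0]] 
fingers [1, 1, 1, 1, 1, 1, 1, 1, 1]
```

send_rows(
  offset=[
    [0.02,0,-0.11],
    [0,0,-0.47],
    [0,0,-0.46],
    [0,0,-0.47],
    [0,0,-0.46],
    [0,0,-0.47],
    [-0.07,-0.45,-0.03],
    [-0.09,-0.45,-0.03],
    [-0.11,-0.45,-0.03],
    [-0.13,-0.44,-0.03],
    [-0.14,-0.44,-0.03],
    [-0.16,-0.43,-0.03],
  ],
  angular=[
    [0,0,0],
    [0,0,0],
    [0,0,0],
    [0,0,0],
    [0,0,0],
    [0,0,0],
    [0,0,0.029],
    [0,0,0.029],
    [0,0,0.029],
    [0,0,0.029],
    [0,0,0.029],
    [0,0,0.029],
  ],
  fingers=[1,1,1,1,1,1,1,1,1,1,1,1],
)

```text
time: 40.25
eef_pos: [0.5143, 0.0553, 0.199]
tool_rot: [-3.142, -0.002, 2.827]
contact_force: [0.1, 0.6, -0.9]
finger_gap: 0.0124
grasp_force: 59.6
```

send_rows(
  offset=[
    [-0.19,-0.42,-0.03],
    [-0.2,-0.41,-0.03],
    [-0.22,-0.4,-0.03],
    [-0.24,-0.39,-0.03],
    [-0.26,-0.38,-0.03],
    [-0.14,-0.43,0.14],
    [-0.16,-0.42,0.15],
    [-0.17,-0.41,0.16],
    [-0.19,-0.4,0.17],
    [-0.2,-0.39,0.18],
    [-0.22,-0.37,0.19],
    [-0.23,-0.36,0.2],
  ],
  angular=[
    [0,0,0.029],
    [0,0,0.029],
    [0,0,0.029],
    [0,0,0.029],
    [0,0,0.029],
    [0.006,-0.024,0.035],
    [0.006,-0.024,0.035],
    [0.006,-0.024,0.035],
    [0.006,-0.024,0.035],
    [0.006,-0.024,0.035],
    [0.006,-0.024,0.034],
    [0.006,-0.024,0.035],
  ],
  fingers=[1,1,1,1,1,1,1,1,1,1,1,1],
)

```text
time: 41.75
eef_pos: [0.4848, -0.2658, 0.1492]
tool_rot: [-3.127, 0.269, 2.215]
contact_force: [-0.0, 0.4, -0.4]
finger_gap: 0.0125
grasp_force: 59.6
```

send_rows(
  offset=[
    [-0.24,-0.34,0.21],
    [-0.25,-0.33,0.22],
    [0,0,0.39],
    [0,0,0.39],
    [0,0,0.39],
    [-0.01,0,0.38],
    [0,0,0.08],
    [0,0,0.08],
    [0,0,0.07],
    [0,0,0],
    [0,0,0],
  ],
  angular=[
    [0.006,-0.025,0.034],
    [0.006,-0.024,0.035],
    [0,0,0],
    [0,0,0],
    [0,0,0],
    [0,0,0],
    [0,0,0],
    [0,0,0],
    [0,0,0],
    [0,0,0],
    [0,0,0],
  ],
  fingers=[1,1,1,1,1,1,1,1,1,1,1],
)

```text
time: 43.12
eef_pos: [0.4923, -0.3496, 0.0346]
tool_rot: [3.14, 0.348, 2.104]
contact_force: [0.4, 0.5, -0.4]
finger_gap: 0.0128
grasp_force: 59.6
```

```bash
python3 - <<'E'
from h import *
p,r=cur(); d=p-RC; print('rack coords',(d@xr).round(4),(d@yr).round(4),(d@zr).round(4),'rot err',((r.inv()*RT).as_rotvec()).round(3))
E
```

```text
rack coords 0.0038 -0.0409 -0.0177 rot err [ 0.001 -0.001 -0.001]
```

send_rows(
  offset=[
    [0,0,0],
    [0,0,0],
    [0,0,0],
    [0,0,0],
    [0,0,-0.2],
    [0,0,-0.4],
    [0,0,-0.5],
    [0,0,-0.5],
  ],
  angular=[
    [0,0,0],
    [0,0,0],
    [0,0,0],
    [0,0,0],
    [0,0,0],
    [0,0,0],
    [0,0,0],
    [0,0,0],
  ],
  fingers=[0,0,0,0,0,0,0,0],
)

```text
time: 44.12
eef_pos: [0.4752, -0.321, 0.126]
tool_rot: [3.14, 0.348, 2.104]
contact_force: [0.0, 0.0, 1.0]
finger_gap: 0.0426
grasp_force: 0.0
```

```bash
python3 - <<'E'
from h import *
snap('top','t11.png');snap('side','s11.png')
pick('A')
E
```

```text
offset [[0.27, 0.31, -0.24], [0.26, 0.33, -0.22], [0.25, 0.35, -0.21], [0.24, 0.36, -0.2], [0.23, 0.38, -0.19], [0.22, 0.39, -0.17], [0.2, 0.4, -0.16], [0.18, 0.41, -0.15], [0.17, 0.43, -0.14], [0.14, 0.45, 0.09], [0.12, 0.46, 0.09], [0.1, 0.46, 0.09]] 
angular [[-0.006, 0.025, -0.035], [-0.006, 0.025, -0.035], [-0.006, 0.025, -0.035], [-0.006, 0.025, -0.035], [-0.006, 0.024, -0.034], [-0.006, 0.025, -0.035], [-0.006, 0.024, -0.034], [-0.006, 0.025, -0.035], [-0.005, 0.024, -0.034], [0.0, 0.0, -0.025], [0.0, 0.0, -0.025], [0.0, 0.0, -0.025]] 
fingers [0, 0, 0, 0, 0, 0, 0, 0, 0, 0, 0, 0]
offset [[0.09, 0.46, 0.09], [0.07, 0.47, 0.09], [0.05, 0.47, 0.09], [0.03, 0.47, 0.09], [0.01, 0.47, 0.09], [-0.01, 0.47, 0.09], [-0.02, 0.47, 0.09], [-0.05, 0.47, 0.1], [0.0, 0.0, 0.39], [0.0, 0.0, 0.39], [0.0, 0.0, 0.38], [0.0, 0.0, 0.22]] 
angular [[0.0, 0.0, -0.025], [0.0, 0.0, -0.025], [0.0, 0.0, -0.024], [0.0, 0.0, -0.025], [0.0, 0.0, -0.024], [0.0, 0.0, -0.025], [0.0, 0.0, -0.024], [0.0, 0.0, -0.025], [0.0, 0.0, 0.0], [0.0, 0.0, 0.0], [0.0, 0.0, 0.0], [0.0, 0.0, 0.0]] 
fingers [0, 0, 0, 0, 0, 0, 0, 0, 0, 0, 0, 0]
offset [[0.0, 0.0, 0.22]] 
angular [[0.0, 0.0, 0.0]] 
fingers [0]
```

send_rows(
  offset=[
    [0.27,0.31,-0.24],
    [0.26,0.33,-0.22],
    [0.25,0.35,-0.21],
    [0.24,0.36,-0.2],
    [0.23,0.38,-0.19],
    [0.22,0.39,-0.17],
    [0.2,0.4,-0.16],
    [0.18,0.41,-0.15],
    [0.17,0.43,-0.14],
    [0.14,0.45,0.09],
    [0.12,0.46,0.09],
    [0.1,0.46,0.09],
  ],
  angular=[
    [-0.006,0.025,-0.035],
    [-0.006,0.025,-0.035],
    [-0.006,0.025,-0.035],
    [-0.006,0.025,-0.035],
    [-0.006,0.024,-0.034],
    [-0.006,0.025,-0.035],
    [-0.006,0.024,-0.034],
    [-0.006,0.025,-0.035],
    [-0.005,0.024,-0.034],
    [0,0,-0.025],
    [0,0,-0.025],
    [0,0,-0.025],
  ],
  fingers=[0,0,0,0,0,0,0,0,0,0,0,0],
)

```text
time: 45.72
eef_pos: [0.5491, 0.0041, 0.1783]
tool_rot: [3.141, -0.009, 2.718]
contact_force: [0.1, 0.3, -0.3]
finger_gap: 0.0425
grasp_force: 0.0
```

send_rows(
  offset=[
    [0.09,0.46,0.09],
    [0.07,0.47,0.09],
    [0.05,0.47,0.09],
    [0.03,0.47,0.09],
    [0.01,0.47,0.09],
    [-0.01,0.47,0.09],
    [-0.02,0.47,0.09],
    [-0.05,0.47,0.1],
    [0,0,0.39],
    [0,0,0.39],
    [0,0,0.38],
    [0,0,0.22],
  ],
  angular=[
    [0,0,-0.025],
    [0,0,-0.025],
    [0,0,-0.024],
    [0,0,-0.025],
    [0,0,-0.024],
    [0,0,-0.025],
    [0,0,-0.024],
    [0,0,-0.025],
    [0,0,0],
    [0,0,0],
    [0,0,0],
    [0,0,0],
  ],
  fingers=[0,0,0,0,0,0,0,0,0,0,0,0],
)

```text
time: 47.22
eef_pos: [0.6019, 0.223, 0.0511]
tool_rot: [3.139, -0.01, 3.026]
contact_force: [0.1, -0.5, -0.1]
finger_gap: 0.0427
grasp_force: 0.0
```

send_rows(
  offset=[
    [0,0,0.22],
    [0,0,0],
    [0,0,0],
    [0,0,0],
    [0,0,0],
    [0,0,0],
    [0,0,0],
    [0,0,0],
  ],
  angular=[
    [0,0,0],
    [0,0,0],
    [0,0,0],
    [0,0,0],
    [0,0,0],
    [0,0,0],
    [0,0,0],
    [0,0,0],
  ],
  fingers=[0,0,1,1,1,1,1,1],
)

```text
time: 48.22
eef_pos: [0.6039, 0.2237, 0.0417]
tool_rot: [3.137, -0.005, 3.026]
contact_force: [-0.3, 0.9, 5.0]
finger_gap: 0.0127
grasp_force: 60.3
```

```bash
python3 - <<'E'
from h import *
cyc(-.12,'A')
E
```

```text
offset [[-0.02, -0.03, -0.14], [0.0, 0.0, -0.47], [0.0, 0.0, -0.47], [0.0, 0.0, -0.46], [0.0, 0.0, -0.47], [0.0, 0.0, -0.46], [0.06, -0.47, -0.03], [0.04, -0.47, -0.03], [0.02, -0.47, -0.03], [0.01, -0.47, -0.03], [-0.01, -0.47, -0.03], [-0.03, -0.47, -0.03]] 
angular [[0.003, -0.003, 0.0], [0.0, 0.0, 0.0], [0.0, 0.0, 0.0], [0.0, 0.0, 0.0], [0.0, 0.0, 0.0], [0.0, 0.0, 0.0], [0.0, 0.0, 0.025], [0.0, 0.0, 0.025], [0.0, 0.0, 0.025], [0.0, 0.0, 0.025], [0.0, 0.0, 0.024], [0.0, 0.0, 0.025]] 
fingers [1, 1, 1, 1, 1, 1, 1, 1, 1, 1, 1, 1]
offset [[-0.05, -0.47, -0.03], [-0.07, -0.47, -0.03], [-0.09, -0.46, -0.03], [-0.1, -0.46, -0.03], [-0.12, -0.45, -0.03], [-0.06, -0.46, 0.11], [-0.07, -0.45, 0.12], [-0.09, -0.45, 0.12], [-0.1, -0.45, 0.13], [-0.12, -0.44, 0.14], [-0.14, -0.43, 0.14], [-0.15, -0.43, 0.15]] 
angular [[0.0, 0.0, 0.024], [0.0, 0.0, 0.025], [0.0, 0.0, 0.024], [0.0, 0.0, 0.025], [0.0, 0.0, 0.024], [0.005, -0.02, 0.028], [0.005, -0.02, 0.028], [0.005, -0.02, 0.029], [0.005, -0.02, 0.028], [0.005, -0.02, 0.029], [0.005, -0.02, 0.028], [0.005, -0.02, 0.028]] 
fingers [1, 1, 1, 1, 1, 1, 1, 1, 1, 1, 1, 1]
offset [[-0.16, -0.42, 0.16], [-0.18, -0.41, 0.17], [-0.19, -0.39, 0.18], [-0.19, -0.39, 0.19], [0.0, 0.0, 0.39], [0.0, 0.0, 0.39], [0.0, 0.0, 0.39], [0.0, 0.0, 0.38], [0.0, 0.0, 0.08], [0.0, 0.0, 0.07], [0.0, 0.0, 0.08]] 
angular [[0.005, -0.019, 0.029], [0.005, -0.02, 0.028], [0.005, -0.019, 0.029], [0.005, -0.02, 0.028], [0.0, 0.0, 0.0], [0.0, 0.0, 0.0], [0.0, 0.0, 0.0], [0.0, 0.0, 0.0], [0.0, 0.0, 0.0], [0.0, 0.0, 0.0], [0.0, 0.0, 0.0]] 
fingers [1, 1, 1, 1, 1, 1, 1, 1, 1, 1, 1]
```

send_rows(
  offset=[
    [-0.02,-0.03,-0.14],
    [0,0,-0.47],
    [0,0,-0.47],
    [0,0,-0.46],
    [0,0,-0.47],
    [0,0,-0.46],
    [0.06,-0.47,-0.03],
    [0.04,-0.47,-0.03],
    [0.02,-0.47,-0.03],
    [0.01,-0.47,-0.03],
    [-0.01,-0.47,-0.03],
    [-0.03,-0.47,-0.03],
  ],
  angular=[
    [0.003,-0.003,0],
    [0,0,0],
    [0,0,0],
    [0,0,0],
    [0,0,0],
    [0,0,0],
    [0,0,0.025],
    [0,0,0.025],
    [0,0,0.025],
    [0,0,0.025],
    [0,0,0.024],
    [0,0,0.025],
  ],
  fingers=[1,1,1,1,1,1,1,1,1,1,1,1],
)

```text
time: 49.72
eef_pos: [0.5623, 0.0561, 0.199]
tool_rot: [-3.14, -0.003, 2.791]
contact_force: [-0.1, 0.1, -0.8]
finger_gap: 0.0127
grasp_force: 59.4
```

send_rows(
  offset=[
    [-0.05,-0.47,-0.03],
    [-0.07,-0.47,-0.03],
    [-0.09,-0.46,-0.03],
    [-0.1,-0.46,-0.03],
    [-0.12,-0.45,-0.03],
    [-0.06,-0.46,0.11],
    [-0.07,-0.45,0.12],
    [-0.09,-0.45,0.12],
    [-0.1,-0.45,0.13],
    [-0.12,-0.44,0.14],
    [-0.14,-0.43,0.14],
    [-0.15,-0.43,0.15],
  ],
  angular=[
    [0,0,0.024],
    [0,0,0.025],
    [0,0,0.024],
    [0,0,0.025],
    [0,0,0.024],
    [0.005,-0.02,0.028],
    [0.005,-0.02,0.028],
    [0.005,-0.02,0.029],
    [0.005,-0.02,0.028],
    [0.005,-0.02,0.029],
    [0.005,-0.02,0.028],
    [0.005,-0.02,0.028],
  ],
  fingers=[1,1,1,1,1,1,1,1,1,1,1,1],
)

```text
time: 51.22
eef_pos: [0.449, -0.258, 0.1617]
tool_rot: [-3.118, 0.224, 2.29]
contact_force: [-0.2, 0.7, -0.7]
finger_gap: 0.0129
grasp_force: 59.3
```

send_rows(
  offset=[
    [-0.16,-0.42,0.16],
    [-0.18,-0.41,0.17],
    [-0.19,-0.39,0.18],
    [-0.19,-0.39,0.19],
    [0,0,0.39],
    [0,0,0.39],
    [0,0,0.39],
    [0,0,0.38],
    [0,0,0.08],
    [0,0,0.08],
    [0,0,0.08],
    [0,0,0],
  ],
  angular=[
    [0.005,-0.019,0.029],
    [0.005,-0.02,0.028],
    [0.005,-0.019,0.029],
    [0.005,-0.02,0.028],
    [0,0,0],
    [0,0,0],
    [0,0,0],
    [0,0,0],
    [0,0,0],
    [0,0,0],
    [0,0,0],
    [0,0,0],
  ],
  fingers=[1,1,1,1,1,1,1,1,1,1,1,1],
)

```text
time: 52.72
eef_pos: [0.4231, -0.3901, 0.0346]
tool_rot: [-3.14, 0.349, 2.106]
contact_force: [0.2, 0.2, 0.5]
finger_gap: 0.0125
grasp_force: 59.4
```

```bash
python3 - <<'E'
from h import *
p,r=cur(); d=p-RC; print('rack coords',(d@xr).round(4),(d@yr).round(4),(d@zr).round(4),'rot err',((r.inv()*RT).as_rotvec()).round(3))
E
```

```text
rack coords 0.0034 -0.1211 -0.0176 rot err [-0.001 -0.     0.001]
```

send_rows(
  offset=[
    [0,0,0.03],
    [0,0,0],
    [0,0,0],
    [0,0,0],
    [0,0,0],
    [0,0,-0.2],
    [0,0,-0.4],
    [0,0,-0.5],
    [0,0,-0.5],
  ],
  angular=[
    [0,0,0],
    [0,0,0],
    [0,0,0],
    [0,0,0],
    [0,0,0],
    [0,0,0],
    [0,0,0],
    [0,0,0],
    [0,0,0],
  ],
  fingers=[1,0,0,0,0,0,0,0,0],
)

```text
time: 53.85
eef_pos: [0.4066, -0.3618, 0.1245]
tool_rot: [-3.14, 0.349, 2.106]
contact_force: [0.3, -0.5, -0.3]
finger_gap: 0.0432
grasp_force: 0.0
```

```bash
python3 - <<'E'
from h import *
a=snap('top','t12.png');snap('side','s12.png')
# tower & bed whites in top view
g=cv2.cvtColor(a,6);m=(g>150).astype(np.uint8);n,l,st,ce=cv2.connectedComponentsWithStats(m)
for i in range(1,n):
    if st[i,4]>25 and 150<ce[i][0]<300 and 140<ce[i][1]<260:print(st[i],ce[i].round(1),onz('top',ce[i],.117).round(4))
q=down(np.pi-.05);x,y=.5364,.1508
plan([([.5,-.1,.2],down(2.7),-.7),([x,y,.18],q,-.7),([x,y,.08],q,-.7),([x,y,.05],q,-.7,2)])
E
```

```text
[232 136  22  24 382] [242.3 148.4] [0.6977 0.1411 0.117 ]
[279 154  29  13 178] [289.7 160.2] [ 0.6592 -0.0033  0.117 ]
[232 194  14  14  91] [238.2 200.8] [0.5341 0.1528 0.117 ]
[280 196  17  17 162] [286.6 203.7] [0.5248 0.0085 0.117 ]
[163 216  12   3  31] [168.6 216.9] [0.4865 0.3587 0.117 ]
[186 217  10   3  28] [190.8 217.9] [0.4831 0.2928 0.117 ]
[289 223   7  10  26] [292.7 228. ] [ 0.4518 -0.0078  0.117 ]
[168 230   6   9  26] [169.9 233.9] [0.4361 0.3527 0.117 ]
offset [[0.24, 0.36, -0.22], [0.23, 0.37, -0.2], [0.21, 0.39, -0.19], [0.19, 0.4, -0.18], [0.18, 0.41, -0.17], [0.16, 0.42, -0.16], [0.14, 0.43, -0.15], [0.11, 0.45, -0.15], [0.09, 0.45, -0.14], [0.08, 0.46, -0.12], [0.14, 0.45, 0.04], [0.12, 0.45, 0.04]] 
angular [[-0.007, 0.022, -0.037], [-0.007, 0.022, -0.037], [-0.007, 0.022, -0.038], [-0.007, 0.022, -0.037], [-0.007, 0.022, -0.037], [-0.007, 0.022, -0.038], [-0.006, 0.022, -0.037], [-0.007, 0.022, -0.038], [-0.006, 0.023, -0.037], [-0.007, 0.022, -0.038], [0.0, 0.0, -0.028], [0.0, 0.0, -0.028]] 
fingers [-0.7, -0.7, -0.7, -0.7, -0.7, -0.7, -0.7, -0.7, -0.7, -0.7, -0.7, -0.7]
offset [[0.1, 0.46, 0.04], [0.08, 0.46, 0.04], [0.05, 0.47, 0.03], [0.04, 0.47, 0.04], [0.01, 0.47, 0.03], [0.0, 0.47, 0.04], [-0.03, 0.46, 0.03], [0.0, 0.0, 0.42], [0.0, 0.0, 0.42], [0.0, 0.0, 0.41], [0.0, 0.0, 0.42], [0.0, 0.0, 0.25]] 
angular [[0.0, 0.0, -0.028], [0.0, 0.0, -0.028], [0.0, 0.0, -0.027], [0.0, 0.0, -0.028], [0.0, 0.0, -0.027], [0.0, 0.0, -0.028], [0.0, 0.0, -0.027], [0.0, 0.0, 0.0], [0.0, 0.0, 0.0], [0.0, 0.0, 0.0], [0.0, 0.0, 0.0], [0.0, 0.0, 0.0]] 
fingers [-0.7, -0.7, -0.7, -0.7, -0.7, -0.7, -0.7, -0.7, -0.7, -0.7, -0.7, -0.7]
offset [[0.0, 0.0, 0.25]] 
angular [[0.0, 0.0, 0.0]] 
fingers [-0.7]
```

send_rows(
  offset=[
    [0.24,0.36,-0.22],
    [0.23,0.37,-0.2],
    [0.21,0.39,-0.19],
    [0.19,0.4,-0.18],
    [0.18,0.41,-0.17],
    [0.16,0.42,-0.16],
    [0.14,0.43,-0.15],
    [0.11,0.45,-0.15],
    [0.09,0.45,-0.14],
    [0.08,0.46,-0.12],
    [0.14,0.45,0.04],
    [0.12,0.45,0.04],
  ],
  angular=[
    [-0.007,0.022,-0.037],
    [-0.007,0.022,-0.037],
    [-0.007,0.022,-0.038],
    [-0.007,0.022,-0.037],
    [-0.007,0.022,-0.037],
    [-0.007,0.022,-0.038],
    [-0.006,0.022,-0.037],
    [-0.007,0.022,-0.038],
    [-0.006,0.023,-0.037],
    [-0.007,0.022,-0.038],
    [0,0,-0.028],
    [0,0,-0.028],
  ],
  fingers=[-0.7,-0.7,-0.7,-0.7,-0.7,-0.7,-0.7,-0.7,-0.7,-0.7,-0.7,-0.7],
)

```text
time: 55.45
eef_pos: [0.5066, -0.0423, 0.1901]
tool_rot: [3.137, -0.009, 2.789]
contact_force: [0.3, 0.1, 0.3]
finger_gap: 0.0724
grasp_force: 0.0
```

send_rows(
  offset=[
    [0.1,0.46,0.04],
    [0.08,0.46,0.04],
    [0.05,0.47,0.03],
    [0.04,0.47,0.04],
    [0.01,0.47,0.03],
    [0,0.47,0.04],
    [-0.03,0.46,0.03],
    [0,0,0.42],
    [0,0,0.42],
    [0,0,0.41],
    [0,0,0.42],
    [0,0,0.25],
  ],
  angular=[
    [0,0,-0.028],
    [0,0,-0.028],
    [0,0,-0.027],
    [0,0,-0.028],
    [0,0,-0.027],
    [0,0,-0.028],
    [0,0,-0.027],
    [0,0,0],
    [0,0,0],
    [0,0,0],
    [0,0,0],
    [0,0,0],
  ],
  fingers=[-0.7,-0.7,-0.7,-0.7,-0.7,-0.7,-0.7,-0.7,-0.7,-0.7,-0.7,-0.7],
)

```text
time: 56.95
eef_pos: [0.5334, 0.1524, 0.0596]
tool_rot: [3.136, -0.009, 3.091]
contact_force: [0.1, 0.3, 0.1]
finger_gap: 0.0726
grasp_force: 0.0
```

send_rows(
  offset=[
    [0,0,0.25],
    [0,0,0],
    [0,0,0],
    [0,0,0],
    [0,0,0],
    [0,0,0],
    [0,0,0],
    [0,0,0],
  ],
  angular=[
    [0,0,0],
    [0,0,0],
    [0,0,0],
    [0,0,0],
    [0,0,0],
    [0,0,0],
    [0,0,0],
    [0,0,0],
  ],
  fingers=[-0.7,-0.7,1,1,1,1,1,1],
)

```text
time: 57.95
eef_pos: [0.5358, 0.1529, 0.0485]
tool_rot: [3.135, -0.003, 3.091]
contact_force: [-0.3, 0.0, 5.4]
finger_gap: 0.0398
grasp_force: 59.8
```

```bash
python3 - <<'E'
from h import *
p,r=cur();q=down(2.478)
plan([([p[0],p[1],.2],r,1),([.46,.02,.2],down(2.8),1),([.424,-.119,.15],q,1),([.424,-.119,.012],q,1)])
E
```

```text
offset [[0.0, 0.0, -0.42], [0.0, 0.0, -0.42], [0.0, 0.0, -0.42], [0.0, 0.01, -0.42], [0.0, 0.0, -0.42], [0.01, 0.01, -0.42], [0.19, -0.38, 0.0], [0.17, -0.39, 0.0], [0.15, -0.4, 0.0], [0.14, -0.4, 0.0], [0.12, -0.41, -0.01], [0.09, -0.41, 0.0]] 
angular [[0.0, 0.0, 0.0], [0.0, 0.0, 0.0], [0.0, 0.0, 0.0], [0.0, 0.0, 0.0], [0.0, 0.0, 0.0], [0.0, 0.0, 0.0], [0.001, 0.0, 0.031], [0.001, -0.001, 0.031], [0.001, 0.0, 0.031], [0.0, -0.001, 0.031], [0.001, 0.0, 0.031], [0.0, -0.001, 0.03]] 
fingers [1, 1, 1, 1, 1, 1, 1, 1, 1, 1, 1, 1]
offset [[-0.03, -0.4, 0.14], [-0.06, -0.4, 0.14], [-0.08, -0.39, 0.14], [-0.1, -0.39, 0.14], [-0.12, -0.38, 0.14], [-0.13, -0.37, 0.13], [0.0, 0.0, 0.46], [0.0, 0.0, 0.46], [0.0, 0.0, 0.46], [0.0, 0.0, 0.46], [0.0, 0.0, 0.46]] 
angular [[0.0, 0.0, 0.034], [0.0, 0.0, 0.034], [0.0, 0.0, 0.034], [0.0, 0.0, 0.034], [0.0, 0.0, 0.035], [0.0, 0.0, 0.034], [0.0, 0.0, 0.0], [0.0, 0.0, 0.0], [0.0, 0.0, 0.0], [0.0, 0.0, 0.0], [0.0, 0.0, 0.0]] 
fingers [1, 1, 1, 1, 1, 1, 1, 1, 1, 1, 1]
```

send_rows(
  offset=[
    [0,0,-0.42],
    [0,0,-0.42],
    [0,0,-0.42],
    [0,0.01,-0.42],
    [0,0,-0.42],
    [0,0.01,-0.42],
    [0.19,-0.38,0],
    [0.17,-0.39,0],
    [0.15,-0.4,0],
    [0.14,-0.4,0],
    [0.12,-0.41,0],
    [0.09,-0.41,0],
  ],
  angular=[
    [0,0,0],
    [0,0,0],
    [0,0,0],
    [0,0,0],
    [0,0,0],
    [0,0,0],
    [0,0,0.031],
    [0,0,0.031],
    [0,0,0.031],
    [0,0,0.031],
    [0,0,0.031],
    [0,0,0.03],
  ],
  fingers=[1,1,1,1,1,1,1,1,1,1,1,1],
)

```text
time: 59.45
eef_pos: [0.4588, 0.0194, 0.1969]
tool_rot: [3.137, -0.009, 2.799]
contact_force: [-0.0, 0.1, 0.1]
finger_gap: 0.0395
grasp_force: 59.3
```

send_rows(
  offset=[
    [-0.03,-0.4,0.14],
    [-0.06,-0.4,0.14],
    [-0.08,-0.39,0.14],
    [-0.1,-0.39,0.14],
    [-0.12,-0.38,0.14],
    [-0.13,-0.37,0.13],
    [0,0,0.46],
    [0,0,0.46],
    [0,0,0],
  ],
  angular=[
    [0,0,0.034],
    [0,0,0.034],
    [0,0,0.034],
    [0,0,0.034],
    [0,0,0.035],
    [0,0,0.034],
    [0,0,0],
    [0,0,0],
    [0,0,0],
  ],
  fingers=[1,1,1,1,1,1,1,1,1],
)

```text
time: 60.58
eef_pos: [0.4205, -0.1173, 0.089]
tool_rot: [3.141, -0.015, 2.478]
contact_force: [-0.5, 0.3, -0.3]
finger_gap: 0.0398
grasp_force: 59.4
```

send_rows(
  offset=[
    [-0.04,-0.05,0.42],
    [0,0,0.42],
    [0,0,0.42],
    [0,0,0],
    [0,0,0],
    [0,0,0],
    [0,0,0],
    [0,0,-0.3],
    [0,0,-0.5],
    [0,0,-0.5],
    [0,0,-0.5],
    [0,0,-0.5],
  ],
  angular=[
    [0,0,0],
    [0,0,0],
    [0,0,0],
    [0,0,0],
    [0,0,0],
    [0,0,0],
    [0,0,0],
    [0,0,0],
    [0,0,0],
    [0,0,0],
    [0,0,0],
    [0,0,0],
  ],
  fingers=[1,1,1,1,-0.3,-0.3,-0.3,-0.3,-0.3,-0.3,-0.3,-0.3],
)

```text
time: 62.08
eef_pos: [0.4234, -0.1227, 0.1559]
tool_rot: [3.139, -0.008, 2.478]
contact_force: [-0.8, 0.2, 0.4]
finger_gap: 0.0556
grasp_force: 0.0
```

```bash
python3 - <<'E'
from h import *
plan([([.45,.1,.3],down(2.4),-.7)],step=.6)
E
```

```text
offset [[0.24, 0.4, -0.3], [0.25, 0.4, -0.3], [0.25, 0.4, -0.3], [0.26, 0.39, -0.3], [0.26, 0.39, -0.3], [0.26, 0.39, -0.3], [0.26, 0.38, -0.29], [0.27, 0.38, -0.3]] 
angular [[0.0, -0.001, 0.006], [0.0, -0.001, 0.006], [0.0, 0.0, 0.006], [0.0, -0.001, 0.006], [0.0, 0.0, 0.006], [0.0, -0.001, 0.007], [0.001, 0.0, 0.006], [0.0, -0.001, 0.007]] 
fingers [-0.7, -0.7, -0.7, -0.7, -0.7, -0.7, -0.7, -0.7]
```

send_rows(
  offset=[
    [0.24,0.4,-0.3],
    [0.25,0.4,-0.3],
    [0.25,0.4,-0.3],
    [0.26,0.39,-0.3],
    [0.26,0.39,-0.3],
    [0.26,0.39,-0.3],
    [0.26,0.38,-0.3],
    [0.27,0.38,-0.3],
  ],
  angular=[
    [0,0,0.006],
    [0,0,0.006],
    [0,0,0.006],
    [0,0,0.006],
    [0,0,0.006],
    [0,0,0.007],
    [0,0,0.006],
    [0,0,0.007],
  ],
  fingers=[-0.7,-0.7,-0.7,-0.7,-0.7,-0.7,-0.7,-0.7],
)

```text
time: 63.08
eef_pos: [0.4503, 0.1003, 0.3009]
tool_rot: [3.14, -0.008, 2.399]
contact_force: [0.4, 0.3, 0.1]
finger_gap: 0.0722
grasp_force: 0.0
```

```bash
python3 - <<'E'
from h import *
a=snap('top','t13.png');b=snap('side','s13.png')
cl=cv2.createCLAHE(3,(4,4))
def f(im):
    l=cv2.cvtColor(im,cv2.COLOR_BGR2LAB);l[:,:,0]=cl.apply(l[:,:,0]);return cv2.cvtColor(l,cv2.COLOR_LAB2BGR)
A=cv2.resize(f(a[145:300,295:445]),None,fx=3.7,fy=3.7,interpolation=2)   # 555x573
B=cv2.resize(b[205:310,255:380],None,fx=1.9,fy=1.9,interpolation=2)
m=np.zeros((600,800,3),np.uint8);m[:A.shape[0],:A.shape[1]]=A;m[:B.shape[0],558:558+B.shape[1]]=B
C=cv2.resize(a[260:320,0:0+1] if 0 else b[255:300,270:330],None,fx=4,fy=4,interpolation=2);m[300:300+C.shape[0],558:558+C.shape[1]]=C
cv2.imwrite('pics/m13.png',m)
E
```

```text
(no output)
```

View pics/m13.png

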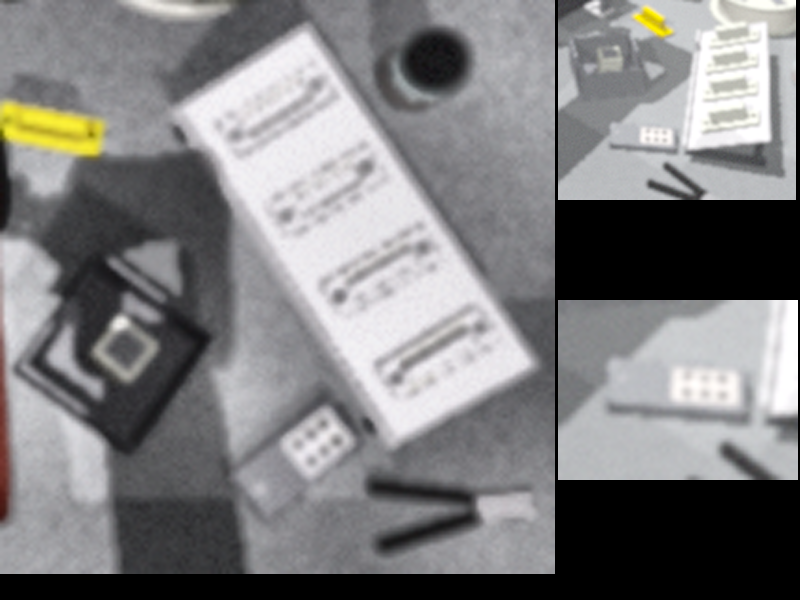

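The picture shows four brackets side by side on the rack at (280,105), (328,185), (382,268) and (435,350), the tower in the bin at (125,348), and the board at about (297,455) with corners (326,392), (364,440), (268,520) and (230,470).

```bash
python3 - <<'E'
from h import *
c=lambda p:((p[0]+.5)/3.7-.5+295,(p[1]+.5)/3.7-.5+145)
s=lambda p:((p[0]-558+.5)/4-.5+270,(p[1]-300+.5)/4-.5+255)
T=[(326,392),(364,440),(268,520),(230,470)]
P=np.array([onz('top',c(p),.014) for p in T]);print(P.round(4),P.mean(0).round(4))
d=(P[0]+P[1]-P[2]-P[3])/2;w=(P[0]+P[3]-P[1]-P[2])/2;print('len',np.linalg.norm(d),'wid',np.linalg.norm(w),'yaw',np.arctan2(d[1],d[0]),np.arctan2(w[1],w[0])-np.pi/2)
# dots panel centre from both views
g=[(303,437),(319,424),(334,412),(312,467),(327,455),(343,442)]
D=[onz('top',c(p),.014) for p in g];print('dot dir',np.diff([D[0],D[2]],axis=0),np.diff([D[3],D[5]],axis=0),np.mean(D,0))
print('tri panel',tri(c((323,439)),s((712,388))))
S=np.array([onz('side',s(p),.014) for p in [(614,366),(742,362),(752,410),(606,405)]]);print(S.round(4),S.mean(0))
# dark-dot independent: bright panel blob
a=cv2.cvtColor(cv2.imread('pics/raw_t13.png'),6)[245:285,350:400];_,m=cv2.threshold(cv2.GaussianBlur(a,(5,5),0),0,255,8);
n,l,st,ce=cv2.connectedComponentsWithStats(m)
for i in range(1,n): print(st[i],onz('top',ce[i]+[350,245],.014).round(4),cv2.minAreaRect(np.argwhere(l==i)[:,::-1].astype(np.float32)))
E
```

```text
[[ 0.3905 -0.3019  0.014 ]
 [ 0.3498 -0.3316  0.014 ]
 [ 0.2836 -0.2457  0.014 ]
 [ 0.3251 -0.2159  0.014 ]] [ 0.3373 -0.2738  0.014 ]
len 0.1082197596583279 wid 0.05072594421696785 yaw -0.91729332142047 -0.9456410186774391
dot dir [[ 0.02099429 -0.02790067  0.        ]] [[ 0.02082352 -0.02780592  0.        ]] [ 0.35040583 -0.29664883  0.014     ]
tri panel (array([ 0.35020314, -0.29650052,  0.01247898]), np.float64(0.0017554986592843184))
[[ 0.3144 -0.2243  0.014 ]
 [ 0.3892 -0.2962  0.014 ]
 [ 0.3494 -0.3344  0.014 ]
 [ 0.2757 -0.2487  0.014 ]] [ 0.33217003 -0.27588747  0.014     ]
[ 36   0  14  20 156] [ 0.3877 -0.339   0.014 ] ((42.5, 9.5), (19.0, 13.0), 90.0)
[ 21  11  20  18 218] [ 0.3471 -0.2915  0.014 ] ((30.420001983642578, 19.559999465942383), (13.40000057220459, 16.799999237060547), 53.13010025024414)
```

```bash
python3 - <<'E'
from h import *
q=down(2.217)
plan([([.336,-.274,.15],q,-.55),([.336,-.274,.0],q,-.55)])
E
```

```text
offset [[-0.19, -0.4, 0.17], [-0.19, -0.39, 0.17], [-0.2, -0.39, 0.17], [-0.2, -0.39, 0.17], [-0.21, -0.39, 0.17], [-0.21, -0.38, 0.16], [-0.22, -0.38, 0.17], [-0.22, -0.38, 0.16], [-0.22, -0.37, 0.17], [-0.23, -0.37, 0.17], [-0.23, -0.37, 0.16], [-0.24, -0.36, 0.17]] 
angular [[0.0, 0.0, 0.008], [0.0, 0.0, 0.008], [0.0, 0.0, 0.008], [0.0, 0.0, 0.008], [0.0, 0.0, 0.008], [0.0, 0.0, 0.008], [0.0, 0.0, 0.008], [0.0, -0.001, 0.008], [0.0, 0.0, 0.008], [0.0, -0.001, 0.008], [0.001, 0.0, 0.008], [0.0, -0.001, 0.008]] 
fingers [-0.55, -0.55, -0.55, -0.55, -0.55, -0.55, -0.55, -0.55, -0.55, -0.55, -0.55, -0.55]
offset [[-0.24, -0.36, 0.17], [-0.25, -0.36, 0.16], [-0.25, -0.36, 0.17], [0.0, 0.0, 0.5], [0.0, 0.0, 0.5], [0.0, 0.0, 0.5], [0.0, 0.0, 0.5], [0.0, 0.0, 0.5]] 
angular [[0.001, 0.0, 0.007], [0.0, -0.001, 0.008], [0.001, 0.0, 0.007], [0.0, 0.0, 0.0], [0.0, 0.0, 0.0], [0.0, 0.0, 0.0], [0.0, 0.0, 0.0], [0.0, 0.0, 0.0]] 
fingers [-0.55, -0.55, -0.55, -0.55, -0.55, -0.55, -0.55, -0.55]
```

send_rows(
  offset=[
    [-0.19,-0.4,0.17],
    [-0.19,-0.39,0.17],
    [-0.2,-0.39,0.17],
    [-0.2,-0.39,0.17],
    [-0.21,-0.39,0.17],
    [-0.21,-0.38,0.16],
    [-0.22,-0.38,0.17],
    [-0.22,-0.38,0.16],
    [-0.22,-0.37,0.17],
    [-0.23,-0.37,0.17],
    [-0.23,-0.37,0.16],
    [-0.24,-0.36,0.17],
  ],
  angular=[
    [0,0,0.008],
    [0,0,0.008],
    [0,0,0.008],
    [0,0,0.008],
    [0,0,0.008],
    [0,0,0.008],
    [0,0,0.008],
    [0,-0.001,0.008],
    [0,0,0.008],
    [0,-0.001,0.008],
    [0,0,0.008],
    [0,-0.001,0.008],
  ],
  fingers=[-0.55,-0.55,-0.55,-0.55,-0.55,-0.55,-0.55,-0.55,-0.55,-0.55,-0.55,-0.55],
)

```text
time: 64.68
eef_pos: [0.3555, -0.2016, 0.1769]
tool_rot: [-3.141, -0.004, 2.248]
contact_force: [-0.3, -0.1, 0.2]
finger_gap: 0.0658
grasp_force: 0.0
```

send_rows(
  offset=[
    [-0.24,-0.36,0.17],
    [-0.25,-0.36,0.16],
    [-0.25,-0.36,0.17],
    [0,0,0.5],
    [0,0,0.5],
    [0,0,0.5],
    [0,0,0.5],
    [0,0,0],
    [0,0,0],
  ],
  angular=[
    [0,0,0.007],
    [0,-0.001,0.008],
    [0,0,0.007],
    [0,0,0],
    [0,0,0],
    [0,0,0],
    [0,0,0],
    [0,0,0],
    [0,0,0],
  ],
  fingers=[-0.55,-0.55,-0.55,-0.55,-0.55,-0.55,-0.55,-0.55,-0.55],
)

```text
time: 65.8
eef_pos: [0.333, -0.2757, 0.0285]
tool_rot: [-3.141, -0.001, 2.214]
contact_force: [0.5, -0.4, -0.2]
finger_gap: 0.0659
grasp_force: 0.0
```

```bash
python3 - <<'E'
from h import *
plan([([.336,-.274,-.015],down(2.217),-.55)],step=.3)
# has the board moved? compare the panel area in the side view
b=snap('side','s14.png');b0=cv2.imread('pics/raw_s13.png');t=b0[258:285,282:320]
r=cv2.matchTemplate(b[240:310,260:345],t,5);print(cv2.minMaxLoc(r),'expect',(22,18))
E
```

```text
offset [[0.0, 0.02, 0.24], [0.0, 0.02, 0.24], [-0.01, 0.02, 0.24]] 
angular [[0.0, 0.0, -0.001], [0.0, 0.0, 0.0], [0.0, -0.001, -0.001]] 
fingers [-0.55, -0.55, -0.55]
(-0.4519405961036682, 0.5809119939804077, (24, 43), (39, 6)) expect (22, 18)
```

```bash
python3 - <<'E'
from h import *
b=cv2.imread('pics/raw_s14.png');b0=cv2.imread('pics/raw_s13.png')
t=b0[268:286,296:320]
r=cv2.matchTemplate(b[240:320,255:360],t,5);print(cv2.minMaxLoc(r),'expect',(41,28))
d=cv2.absdiff(b,b0).max(2)
for y in range(250,300,3): print(y,' '.join('%3d'%v for v in d[y,270:340:3]))
E
```

```text
(-0.7674455046653748, 0.7637178301811218, (10, 5), (7, 29)) expect (41, 28)
250   5   7   7   6   3   6   9  10   7  33  34   3  52  65  70  72  30  10   8   4   5   2   5   8
253  11   5  10   9   5  12   9   8   9  31  48  34  48  69  67  12   5   7   7   7   6   8   7  13
256   1   9   9   9   8   5   8   3  15   5  66  65   6  46  12   5   7   3   3   5   5  10   8   7
259  57  40  43  38  52  65  65  65  75  28 102 100  20   7   2   1   2  10   8   6   9   5   4   2
262  73  67  74  70  75  70  71  73  53  42 129 127  35   6  10   7  10   2   5   6   0   7  62  55
265  73  73  71  72  71  71  76  52   6  10 124 102   5  10  10  11   7   5   6   0   0   2   8  10
268  71  75  72  69  71  70  54   7   8  11 131  77   7  10   5   9   6  18   4   0  34  65   1   4
271  73  74  74  74  37   8   6  11  11   3  24  26   6   5  52  80  67  58  55  69  70  72  76  63
274  77  79  73  76  33   7   7   8   6  11   8   2  15  34  64  66  61  65  54  68  48  24  40  50
277  80  78  77  56   8   9   8  10   5   5   5  26  61  66  60  59  37  68  60  68  80  84  84  82
280  82  76  53  11  13  33  41  45  45  49  61  57  65  57  65  60  41  46  69  80  82  79  80  73
283   8   3  37  52  49  28  27   3   2   4   3   6   4   5  11  15  40  21  29  36  23   5  12   3
286  30  59  64  64  62  60  64  63  62  62  55  51  52  55  33  29  40  52  27   4   7   1   6   6
289  60  66  63  64  60  63  64  63  64  67  61  61  62  58  58  61  62  63  30   5   6   8   6  13
292  63  61  63  66  64  63  68  68  63  61  66  66  58  56  16  49  60  64  64  69  58  54  38  25
295  59  62  58  65  69  65  67  62  70  65  66  65  61  65  44   6  40  63  60  64  67  62  65  67
298  65  64  62  60  60  66  65  65  66  63  61  62  64  66  62  55  19  22  59  64  66   7  18  61
```

The unshadowed half of the board is unchanged in the side view, so it hasn't been knocked. Descending to find the table.

send_rows(
  offset=[
    [0,0.02,0.24],
    [0,0.02,0.24],
    [-0.01,0.02,0.24],
    [0,0,0],
    [0,0,0],
  ],
  angular=[
    [0,0,0],
    [0,0,0],
    [0,0,0],
    [0,0,0],
    [0,0,0],
  ],
  fingers=[-0.55,-0.55,-0.55,-0.55,-0.55],
)

```text
time: 66.47
eef_pos: [0.3362, -0.2732, -0.0158]
tool_rot: [-3.142, -0.003, 2.214]
contact_force: [0.3, -1.2, -0.8]
finger_gap: 0.0662
grasp_force: 0.0
```

send_rows(
  offset=[
    [0,0,0.08],
    [0,0,0],
    [0,0,0],
  ],
  angular=[
    [0,0,0],
    [0,0,0],
    [0,0,0],
  ],
  fingers=[-0.55,-0.55,-0.55],
)

```text
time: 66.85
eef_pos: [0.3362, -0.2734, -0.0203]
tool_rot: [3.142, -0.002, 2.214]
contact_force: [-0.2, 0.2, 0.4]
finger_gap: 0.066
grasp_force: 0.0
```

send_rows(
  offset=[
    [0,0,0.06],
    [0,0,0],
    [0,0,0],
  ],
  angular=[
    [0,0,0],
    [0,0,0],
    [0,0,0],
  ],
  fingers=[-0.55,-0.55,-0.55],
)

```text
time: 67.22
eef_pos: [0.3361, -0.2732, -0.0241]
tool_rot: [-3.142, -0.003, 2.214]
contact_force: [0.3, -0.2, -0.4]
finger_gap: 0.0663
grasp_force: 0.0
```

send_rows(
  offset=[
    [0,0,0.06],
    [0,0,0],
    [0,0,0],
  ],
  angular=[
    [0,0,0],
    [0,0,0],
    [0,0,0],
  ],
  fingers=[-0.55,-0.55,-0.55],
)

```text
time: 67.6
eef_pos: [0.3361, -0.2732, -0.0277]
tool_rot: [-3.142, -0.003, 2.214]
contact_force: [0.2, 0.0, 0.4]
finger_gap: 0.066
grasp_force: 0.0
```

send_rows(
  offset=[
    [0,0,0.06],
    [0,0,0],
    [0,0,0],
  ],
  angular=[
    [0,0,0],
    [0,0,0],
    [0,0,0],
  ],
  fingers=[-0.55,-0.55,-0.55],
)

```text
time: 67.97
eef_pos: [0.3361, -0.2732, -0.0313]
tool_rot: [-3.142, -0.003, 2.214]
contact_force: [0.0, -1.0, -0.1]
finger_gap: 0.0661
grasp_force: 0.0
```

send_rows(
  offset=[
    [0,0,0],
    [0,0,0],
    [0,0,0],
    [0,0,0],
    [0,0,0],
    [0,0,0],
  ],
  angular=[
    [0,0,0],
    [0,0,0],
    [0,0,0],
    [0,0,0],
    [0,0,0],
    [0,0,0],
  ],
  fingers=[1,1,1,1,1,1],
)

```text
time: 68.72
eef_pos: [0.3365, -0.2737, -0.0307]
tool_rot: [3.142, -0.001, 2.214]
contact_force: [0.0, -0.0, 5.1]
finger_gap: 0.0488
grasp_force: 63.2
```

send_rows(
  offset=[
    [0,0,-0.08],
    [0,0,-0.1],
    [0,0,0],
    [0,0,0],
  ],
  angular=[
    [0,0,0],
    [0,0,0],
    [0,0,0],
    [0,0,0],
  ],
  fingers=[1,1,1,1],
)

```text
time: 69.22
eef_pos: [0.336, -0.273, -0.0206]
tool_rot: [-3.142, -0.003, 2.214]
contact_force: [0.7, 0.7, -1.5]
finger_gap: 0.0488
grasp_force: 62.6
```

```bash
python3 - <<'E'
from h import *
p,r=cur();q=down(3.087)
plan([([p[0],p[1],.17],down(2.214),1),([.43,-.1,.19],down(2.6),1),([.5464,.1449,.13],q,1),([.5464,.1449,.045],q,1),([.5464,.1449,.034],q,1,3)])
E
```

```text
offset [[0.0, 0.0, -0.45], [0.0, 0.0, -0.45], [0.0, 0.0, -0.46], [0.0, 0.0, -0.45], [0.0, 0.0, -0.46], [0.0, 0.0, -0.45], [0.01, 0.0, -0.46], [0.19, 0.43, -0.05], [0.17, 0.44, -0.05], [0.15, 0.44, -0.05], [0.12, 0.45, -0.05], [0.1, 0.46, -0.04]] 
angular [[0.0, 0.0, 0.0], [0.0, 0.0, 0.0], [0.0, 0.0, 0.0], [0.0, 0.0, 0.0], [0.0, -0.001, 0.0], [0.0, 0.0, 0.0], [0.0, -0.001, 0.0], [0.0, 0.0, -0.035], [0.0, 0.0, -0.035], [0.0, 0.0, -0.035], [0.0, 0.0, -0.035], [0.0, 0.0, -0.035]] 
fingers [1, 1, 1, 1, 1, 1, 1, 1, 1, 1, 1, 1]
offset [[0.07, 0.46, -0.05], [0.05, 0.47, -0.04], [0.04, 0.45, 0.1], [0.02, 0.45, 0.1], [0.0, 0.45, 0.1], [-0.02, 0.45, 0.1], [-0.04, 0.45, 0.1], [-0.07, 0.45, 0.1], [-0.09, 0.44, 0.1], [-0.11, 0.44, 0.1], [-0.13, 0.44, 0.1], [-0.14, 0.42, 0.1]] 
angular [[0.0, 0.0, -0.035], [0.0, 0.0, -0.036], [0.0, 0.0, -0.031], [0.0, 0.0, -0.031], [0.0, 0.0, -0.031], [0.0, 0.0, -0.031], [0.0, 0.0, -0.031], [0.0, 0.0, -0.031], [0.0, 0.0, -0.031], [0.0, 0.0, -0.031], [0.0, 0.0, -0.031], [0.0, 0.0, -0.031]] 
fingers [1, 1, 1, 1, 1, 1, 1, 1, 1, 1, 1, 1]
offset [[0.0, 0.0, 0.47], [0.0, 0.0, 0.47], [0.0, 0.0, 0.48], [0.0, 0.0, 0.06], [0.0, 0.0, 0.06], [0.0, 0.0, 0.06]] 
angular [[0.0, 0.0, 0.0], [0.0, 0.0, 0.0], [0.0, 0.0, 0.0], [0.0, 0.0, 0.0], [0.0, 0.0, 0.0], [0.0, 0.0, 0.0]] 
fingers [1, 1, 1, 1, 1, 1]
```

send_rows(
  offset=[
    [0,0,-0.45],
    [0,0,-0.45],
    [0,0,-0.46],
    [0,0,-0.45],
    [0,0,-0.46],
    [0,0,-0.45],
    [0.01,0,-0.46],
    [0.19,0.43,-0.05],
    [0.17,0.44,-0.05],
    [0.15,0.44,-0.05],
    [0.12,0.45,-0.05],
    [0.1,0.46,-0.04],
  ],
  angular=[
    [0,0,0],
    [0,0,0],
    [0,0,0],
    [0,0,0],
    [0,0,0],
    [0,0,0],
    [0,0,0],
    [0,0,-0.035],
    [0,0,-0.035],
    [0,0,-0.035],
    [0,0,-0.035],
    [0,0,-0.035],
  ],
  fingers=[1,1,1,1,1,1,1,1,1,1,1,1],
)

```text
time: 70.72
eef_pos: [0.4036, -0.1488, 0.1846]
tool_rot: [3.141, -0.003, 2.491]
contact_force: [0.3, -0.2, -1.3]
finger_gap: 0.0487
grasp_force: 62.6
```

send_rows(
  offset=[
    [0.07,0.46,-0.05],
    [0.05,0.47,-0.04],
    [0.04,0.45,0.1],
    [0.02,0.45,0.1],
    [0,0.45,0.1],
    [-0.02,0.45,0.1],
    [-0.04,0.45,0.1],
    [-0.07,0.45,0.1],
    [-0.09,0.44,0.1],
    [-0.11,0.44,0.1],
    [-0.13,0.44,0.1],
    [-0.14,0.42,0.1],
  ],
  angular=[
    [0,0,-0.035],
    [0,0,-0.036],
    [0,0,-0.031],
    [0,0,-0.031],
    [0,0,-0.031],
    [0,0,-0.031],
    [0,0,-0.031],
    [0,0,-0.031],
    [0,0,-0.031],
    [0,0,-0.031],
    [0,0,-0.031],
    [0,0,-0.031],
  ],
  fingers=[1,1,1,1,1,1,1,1,1,1,1,1],
)

```text
time: 72.22
eef_pos: [0.5462, 0.1454, 0.1298]
tool_rot: [3.14, -0.003, 3.089]
contact_force: [-0.1, 0.8, -0.4]
finger_gap: 0.0486
grasp_force: 62.6
```

send_rows(
  offset=[
    [0,0,0.4],
    [0,0,0.4],
    [0,0,0.4],
    [0,0,0],
    [0,0,0],
  ],
  angular=[
    [0,0,0],
    [0,0,0],
    [0,0,0],
    [0,0,0],
    [0,0,0],
  ],
  fingers=[1,1,1,1,1],
)

```text
time: 72.85
eef_pos: [0.5466, 0.1447, 0.0594]
tool_rot: [3.14, -0.001, 3.088]
contact_force: [-0.3, 0.9, -0.7]
finger_gap: 0.0484
grasp_force: 62.6
```

```bash
python3 - <<'E'
from h import *
print(cur()[0],cur()[1].as_euler('xyz')); plan([([.5464,.1449,.033],down(3.087),1,3)])
E
```

```text
[0.54655516 0.14468277 0.05938937] [ 3.13951153e+00 -8.74589946e-04  3.08759964e+00]
offset [[0.0, 0.0, 0.15], [0.0, 0.0, 0.14], [0.0, 0.0, 0.15]] 
angular [[0.0, 0.0, 0.0], [0.001, 0.0, 0.0], [0.0, -0.001, 0.0]] 
fingers [1, 1, 1]
```

send_rows(
  offset=[
    [0,0,0.15],
    [0,0,0.14],
    [0,0,0.12],
    [0,0,0.05],
    [0,0,0],
    [0,0,0],
  ],
  angular=[
    [0,0,0],
    [0,0,0],
    [0,0,0],
    [0,0,0],
    [0,0,0],
    [0,0,0],
  ],
  fingers=[1,1,1,1,1,1],
)

```text
time: 73.6
eef_pos: [0.5461, 0.1447, 0.0314]
tool_rot: [3.14, -0.002, 3.088]
contact_force: [-1.9, -0.8, 2.3]
finger_gap: 0.0483
grasp_force: 63.0
```

send_rows(
  offset=[
    [0,0,0],
    [0,0,0],
    [0,0,0],
    [0,0,0],
    [0,0,-0.1],
    [0,0,-0.3],
    [0,0,-0.5],
    [0,0,-0.5],
    [0,0,-0.5],
    [0,0,-0.5],
  ],
  angular=[
    [0,0,0],
    [0,0,0],
    [0,0,0],
    [0,0,0],
    [0,0,0],
    [0,0,0],
    [0,0,0],
    [0,0,0],
    [0,0,0],
    [0,0,0],
  ],
  fingers=[-0.55,-0.55,-0.55,-0.55,-0.55,-0.55,-0.55,-0.55,-0.55,-0.55],
)

```text
time: 74.85
eef_pos: [0.5466, 0.1445, 0.1779]
tool_rot: [3.139, 0.0, 3.088]
contact_force: [0.0, 0.6, -0.1]
finger_gap: 0.0663
grasp_force: 0.0
```

```bash
python3 - <<'E'
from h import *
# move away toward the tab: above tab position
T=BO+.16*np.array([-.055,-.9985,0]);print(T)
plan([([T[0]-.06,T[1]-.02,.2],down(1.516),0)])
E
```

```text
[ 0.5372  -0.01496  0.062  ]
offset [[0.09, -0.28, -0.03], [0.05, -0.29, -0.03], [0.01, -0.29, -0.04], [-0.03, -0.29, -0.03], [-0.07, -0.28, -0.04], [-0.11, -0.27, -0.03], [-0.15, -0.25, -0.04], [-0.19, -0.22, -0.03], [-0.22, -0.2, -0.04], [-0.24, -0.16, -0.03], [-0.26, -0.13, -0.04]] 
angular [[0.0, 0.0, 0.091], [0.0, 0.0, 0.091], [0.0, 0.0, 0.091], [0.0, 0.0, 0.091], [0.0, 0.0, 0.091], [0.0, 0.0, 0.091], [0.0, 0.0, 0.091], [0.0, 0.0, 0.091], [0.0, 0.0, 0.091], [0.0, -0.001, 0.091], [0.001, 0.0, 0.091]] 
fingers [0, 0, 0, 0, 0, 0, 0, 0, 0, 0, 0]
```

send_rows(
  offset=[
    [0.09,-0.28,-0.03],
    [0.05,-0.29,-0.03],
    [0.01,-0.29,-0.04],
    [-0.03,-0.29,-0.03],
    [-0.07,-0.28,-0.04],
    [-0.11,-0.27,-0.03],
    [-0.15,-0.25,-0.04],
    [-0.19,-0.22,-0.03],
    [-0.22,-0.2,-0.04],
    [-0.24,-0.16,-0.03],
    [-0.26,-0.13,-0.04],
  ],
  angular=[
    [0,0,0.091],
    [0,0,0.091],
    [0,0,0.091],
    [0,0,0.091],
    [0,0,0.091],
    [0,0,0.091],
    [0,0,0.091],
    [0,0,0.091],
    [0,0,0.091],
    [0,0,0.091],
    [0,0,0.091],
  ],
  fingers=[0,0,0,0,0,0,0,0,0,0,0],
)

```text
time: 76.22
eef_pos: [0.4769, -0.0358, 0.1994]
tool_rot: [3.141, -0.002, 1.511]
contact_force: [-0.3, -0.4, 1.0]
finger_gap: 0.0427
grasp_force: 0.0
```

```bash
python3 - <<'E'
from h import *
a=snap('top','t15.png');b=snap('side','s15.png')
# rectify bed plane: 1 px = 1 mm, bed frame centred on BO (rows: -x down? rows=x desc, cols=y desc)
c,s=np.cos(BED),np.sin(BED); ex=np.array([c,s,0]);ey=np.array([-s,c,0])
for n,im in(('top',a),('side',b)):
  for z in(.062,.076):
    src=proj(n,[BO*[1,1,0]+[0,0,z]+ex*i+ey*j for i,j in((.11,.11),(.11,-.11),(-.11,-.11),(-.11,.11))]).astype(np.float32)
    H=cv2.getPerspectiveTransform(src,np.float32([[0,0],[220,0],[220,220],[0,220]]))
    g=cv2.warpPerspective(cv2.cvtColor(im,6),H,(220,220)).astype(float)
    if z==.062: # outline profile
        print(n,'y-profile(outline,cols) ',{110-i:int(g[50:60,i:i+4].mean()) for i in range(50,172,4)})
    m=cv2.GaussianBlur(g,(0,0),2)
    print(n,z,'y prof mid', [(110-i,int(m[95:125,i].mean())) for i in range(60,162,4)])
    print(n,z,'x prof mid', [(110-i,int(m[i,95:125].mean())) for i in range(30,192,4)])
E
```

```text
top y-profile(outline,cols)  {60: 31, 56: 31, 52: 31, 48: 41, 44: 73, 40: 94, 36: 71, 32: 50, 28: 69, 24: 99, 20: 113, 16: 113, 12: 113, 8: 113, 4: 114, 0: 113, -4: 112, -8: 111, -12: 109, -16: 104, -20: 90, -24: 63, -28: 56, -32: 75, -36: 71, -40: 46, -44: 33, -48: 30, -52: 29, -56: 29, -60: 29}
top 0.062 y prof mid [(50, 35), (46, 47), (42, 77), (38, 94), (34, 75), (30, 62), (26, 90), (22, 130), (18, 156), (14, 163), (10, 161), (6, 168), (2, 175), (-2, 174), (-6, 166), (-10, 163), (-14, 164), (-18, 151), (-22, 118), (-26, 77), (-30, 62), (-34, 75), (-38, 72), (-42, 49), (-46, 34), (-50, 31)]
top 0.062 x prof mid [(80, 30), (76, 38), (72, 60), (68, 81), (64, 78), (60, 76), (56, 106), (52, 149), (48, 181), (44, 188), (40, 178), (36, 180), (32, 190), (28, 186), (24, 182), (20, 190), (16, 192), (12, 182), (8, 183), (4, 192), (0, 180), (-4, 154), (-8, 138), (-12, 135), (-16, 135), (-20, 138), (-24, 142), (-28, 146), (-32, 149), (-36, 152), (-40, 154), (-44, 151), (-48, 144), (-52, 122), (-56, 83), (-60, 63), (-64, 79), (-68, 85), (-72, 62), (-76, 41), (-80, 36)]
top 0.076 y prof mid [(5
[... 1959 characters left out ...]
, (22, 163), (18, 185), (14, 197), (10, 204), (6, 209), (2, 213), (-2, 214), (-6, 214), (-10, 212), (-14, 208), (-18, 200), (-22, 185), (-26, 163), (-30, 137), (-34, 114), (-38, 98), (-42, 94), (-46, 103), (-50, 117)]
side 0.076 x prof mid [(80, 66), (76, 66), (72, 65), (68, 67), (64, 75), (60, 94), (56, 126), (52, 161), (48, 190), (44, 208), (40, 217), (36, 219), (32, 220), (28, 221), (24, 220), (20, 219), (16, 219), (12, 219), (8, 218), (4, 218), (0, 216), (-4, 209), (-8, 198), (-12, 187), (-16, 180), (-20, 179), (-24, 181), (-28, 184), (-32, 188), (-36, 191), (-40, 193), (-44, 194), (-48, 192), (-52, 187), (-56, 178), (-60, 165), (-64, 147), (-68, 130), (-72, 118), (-76, 116), (-80, 121)]
```

The board measures x ≈ −2.5 mm, y ≈ −1.5 mm from the outline centre and is aligned, well within tolerance. Now grip the tab and push home.

```bash
python3 - <<'E'
from h import *
q=down(1.516)
plan([([.5372,-.0140,.13],q,0),([.5372,-.0140,.0555],q,0)])
E
```

```text
offset [[0.11, 0.24, 0.29], [0.11, 0.25, 0.29], [0.1, 0.24, 0.29], [0.11, 0.25, 0.29], [0.0, 0.0, 0.41], [0.0, 0.0, 0.42], [0.0, 0.0, 0.41]] 
angular [[0.0, 0.0, 0.0], [0.0, 0.0, -0.001], [0.0, 0.0, 0.0], [0.001, -0.001, -0.001], [0.0, 0.0, 0.0], [0.0, 0.0, 0.0], [0.0, 0.0, 0.0]] 
fingers [0, 0, 0, 0, 0, 0, 0]
```

send_rows(
  offset=[
    [0.11,0.24,0.29],
    [0.11,0.25,0.29],
    [0.1,0.24,0.29],
    [0.11,0.25,0.29],
    [0,0,0],
    [0,0,0.41],
    [0,0,0.42],
    [0,0,0.41],
    [0,0,0],
  ],
  angular=[
    [0,0,0],
    [0,0,0],
    [0,0,0],
    [0,0,-0.001],
    [0,0,0],
    [0,0,0],
    [0,0,0],
    [0,0,0],
    [0,0,0],
  ],
  fingers=[0,0,0,0,0,0,0,0,0],
)

```text
time: 77.45
eef_pos: [0.5353, -0.012, 0.0527]
tool_rot: [-3.137, -0.002, 1.518]
contact_force: [0.4, -0.6, 0.4]
finger_gap: 0.0427
grasp_force: 0.0
```

send_rows(
  offset=[
    [0,0,0],
    [0,0,0],
    [0,0,0],
    [0,0,0],
    [0,0,0],
  ],
  angular=[
    [0,0,0],
    [0,0,0],
    [0,0,0],
    [0,0,0],
    [0,0,0],
  ],
  fingers=[1,1,1,1,1],
)

```text
time: 78.08
eef_pos: [0.5369, -0.0125, 0.0558]
tool_rot: [-3.14, -0.002, 1.517]
contact_force: [-5.1, 0.1, 4.3]
finger_gap: 0.0223
grasp_force: 60.2
```

send_rows(
  offset=[
    [0.05,0,0],
    [0.1,0,0],
    [0.1,0,0],
    [0.1,0,0],
    [0.1,0,0],
    [0.1,0,0],
    [0.1,0,0],
    [0.1,0,0],
    [0.1,0,0],
    [0.1,0,0],
    [0.1,0,0],
    [0.1,0,0],
  ],
  angular=[
    [0,0,0],
    [0,0,0],
    [0,0,0],
    [0,0,0],
    [0,0,0],
    [0,0,0],
    [0,0,0],
    [0,0,0],
    [0,0,0],
    [0,0,0],
    [0,0,0],
    [0,0,0],
  ],
  fingers=[1,1,1,1,1,1,1,1,1,1,1,1],
)

```text
time: 79.58
eef_pos: [0.5406, 0.0558, 0.0558]
tool_rot: [-3.14, 0.0, 1.517]
contact_force: [-6.1, -3.5, 4.0]
finger_gap: 0.0224
grasp_force: 60.1
```

send_rows(
  offset=[
    [0.1,0,0],
    [0.1,0,0],
    [0.1,0,0],
    [0.1,0,0],
    [0.1,0,0],
    [0.1,0,0],
    [0.1,0,0],
    [0.1,0,0],
    [0.1,0,0],
    [0.1,0,0],
    [0.1,0,0],
    [0.05,0,0],
  ],
  angular=[
    [0,0,0],
    [0,0,0],
    [0,0,0],
    [0,0,0],
    [0,0,0],
    [0,0,0],
    [0,0,0],
    [0,0,0],
    [0,0,0],
    [0,0,0],
    [0,0,0],
    [0,0,0],
  ],
  fingers=[1,1,1,1,1,1,1,1,1,1,1,1],
)

```text
time: 81.08
eef_pos: [0.5444, 0.1251, 0.0558]
tool_rot: [-3.14, -0.001, 1.517]
contact_force: [-5.1, -2.3, 4.7]
finger_gap: 0.0223
grasp_force: 60.3
```

send_rows(
  offset=[
    [0.03,0,0],
    [0.03,0,0],
    [0.03,0,0],
    [0.03,0,0],
    [0.03,0,0],
    [0.03,0,0],
    [0.03,0,0],
    [0,0,0],
    [0,0,0],
  ],
  angular=[
    [0,0,0],
    [0,0,0],
    [0,0,0],
    [0,0,0],
    [0,0,0],
    [0,0,0],
    [0,0,0],
    [0,0,0],
    [0,0,0],
  ],
  fingers=[1,1,1,1,1,1,1,1,1],
)

```text
time: 82.2
eef_pos: [0.5451, 0.1365, 0.0558]
tool_rot: [-3.14, 0.001, 1.517]
contact_force: [-5.9, -5.6, 5.4]
finger_gap: 0.0219
grasp_force: 60.3
```

send_rows(
  offset=[
    [0.03,0,0],
    [0.03,0,0],
    [0,0,0],
  ],
  angular=[
    [0,0,0],
    [0,0,0],
    [0,0,0],
  ],
  fingers=[1,1,1],
)

```text
time: 82.58
eef_pos: [0.545, 0.1363, 0.0558]
tool_rot: [-3.139, 0.009, 1.518]
contact_force: [-7.7, -17.8, 7.3]
finger_gap: 0.0221
grasp_force: 60.6
```

send_rows(
  offset=[
    [0.03,0,0],
    [0,0,0],
    [0,0,0],
  ],
  angular=[
    [0,0,0],
    [0,0,0],
    [0,0,0],
  ],
  fingers=[1,1,1],
)

```text
time: 82.95
eef_pos: [0.545, 0.1362, 0.0557]
tool_rot: [-3.139, 0.013, 1.518]
contact_force: [-8.0, -24.1, 7.9]
finger_gap: 0.0222
grasp_force: 60.7
```

At the rear stop. I'll relax the push, release, and lift away to the front.

send_rows(
  offset=[
    [-0.09,0,0],
    [0,0,0],
    [0,0,0],
    [0,0,0],
    [0,0,0],
    [0,0,-0.2],
    [0,0,-0.4],
    [0,0,-0.4],
    [0,0,-0.4],
    [-0.3,0,-0.4],
    [-0.5,-0.2,0],
    [0,0,0],
  ],
  angular=[
    [0,0,0],
    [0,0,0],
    [0,0,0],
    [0,0,0],
    [0,0,0],
    [0,0,0],
    [0,0,0],
    [0,0,0],
    [0,0,0],
    [0,0,0],
    [0,0,0],
    [0,0,0],
  ],
  fingers=[1,0,0,0,0,0,0,0,0,0,0,0],
)

```text
time: 84.45
eef_pos: [0.5306, 0.0895, 0.1631]
tool_rot: [3.141, -0.002, 1.515]
contact_force: [0.5, 0.1, -0.8]
finger_gap: 0.0432
grasp_force: 0.0
```

send_rows(
  offset=[
    [-0.4,-0.3,0],
    [-0.4,-0.3,0],
    [-0.4,-0.3,0],
    [-0.4,-0.2,0],
    [0,0,0],
    [0,0,0],
    [0,0,0],
    [0,0,0],
  ],
  angular=[
    [0,0,0],
    [0,0,0],
    [0,0,0],
    [0,0,0],
    [0,0,0],
    [0,0,0],
    [0,0,0],
    [0,0,0],
  ],
  fingers=[0,0,0,0,0,0,0,0],
)

```text
time: 85.45
eef_pos: [0.4597, -0.0012, 0.1617]
tool_rot: [-3.14, -0.002, 1.518]
contact_force: [0.4, 0.2, -0.3]
finger_gap: 0.0428
grasp_force: 0.0
```

```bash
python3 - <<'E'
from h import *
a=snap('top','t16.png');snap('side','s16.png')
c,s=np.cos(BED),np.sin(BED); ex=np.array([c,s,0]);ey=np.array([-s,c,0]);H0=BO+.15*ey
for z in(.062,.076):
    src=proj('top',[H0*[1,1,0]+[0,0,z]+ex*i+ey*j for i,j in((.11,.11),(.11,-.11),(-.11,-.11),(-.11,.11))]).astype(np.float32)
    H=cv2.getPerspectiveTransform(src,np.float32([[0,0],[220,0],[220,220],[0,220]]))
    m=cv2.GaussianBlur(cv2.warpPerspective(cv2.cvtColor(a,6),H,(220,220)).astype(float),(0,0),2)
    print(z,'y', [(110-i,int(m[95:125,i].mean())) for i in range(66,160,3)])
    print(z,'x', [(110-i,int(m[i,95:125].mean())) for i in range(36,186,3)])
# rack: compare with t13
t=cv2.imread('pics/raw_t13.png');print('rack/bin diff',cv2.absdiff(a,t)[150:265,335:440].max(2).mean())
E
```

```text
0.062 y [(44, 31), (41, 45), (38, 54), (35, 55), (32, 58), (29, 77), (26, 109), (23, 140), (20, 163), (17, 173), (14, 173), (11, 167), (8, 158), (5, 144), (2, 124), (-1, 106), (-4, 94), (-7, 90), (-10, 89), (-13, 89), (-16, 86), (-19, 76), (-22, 62), (-25, 46), (-28, 35), (-31, 36), (-34, 45), (-37, 48), (-40, 40), (-43, 27), (-46, 19), (-49, 18)]
0.062 x [(74, 25), (71, 34), (68, 40), (65, 40), (62, 39), (59, 45), (56, 60), (53, 77), (50, 92), (47, 102), (44, 104), (41, 101), (38, 99), (35, 105), (32, 114), (29, 118), (26, 119), (23, 124), (20, 133), (17, 139), (14, 137), (11, 132), (8, 134), (5, 140), (2, 140), (-1, 130), (-4, 115), (-7, 105), (-10, 101), (-13, 101), (-16, 102), (-19, 103), (-22, 104), (-25, 105), (-28, 106), (-31, 108), (-34, 110), (-37, 112), (-40, 112), (-43, 111), (-46, 108), (-49, 103), (-52, 90), (-55, 71), (-58, 56), (-61, 58), (-64, 70), (-67, 75), (-70, 63), (-73, 45)]
0.076 y [(44, 21), (41, 30), (38, 44), (35, 54), (32, 55), (29, 58), (26, 78), (23, 111), (20, 143), (17, 167), (14, 177), (11, 176), (8, 169), (5, 161), (2, 146), (-1, 125), (-4, 107), (-7, 96), (-10, 92), (-13, 92), (-16, 92), (-19, 86), (-22, 75), (-25, 59), (-28, 42), (-31, 34), (-34, 38), (-37, 47), (-40, 46), (-43, 35), (-46, 23), (-49, 18)]
0.076 x [(74, 18), (71, 24), (68, 33), (65, 40), (62, 41), (59, 38), (56, 44), (53, 59), (50, 77), (47, 92), (44, 102), (41, 105), (38, 102), (35, 100), (32, 106), (29, 115), (26, 121), (23, 124), (20, 130), (17, 141), (14, 147), (11, 144), (8, 139), (5, 142), (2, 148), (-1, 147), (-4, 135), (-7, 120), (-10, 110), (-13, 107), (-16, 107), (-19, 108), (-22, 109), (-25, 110), (-28, 111), (-31, 113), (-34, 115), (-37, 117), (-40, 117), (-43, 117), (-46, 116), (-49, 112), (-52, 104), (-55, 88), (-58, 68), (-61, 57), (-64, 66), (-67, 78), (-70, 76), (-73, 58)]
rack/bin diff 9.432629399585922
```

```bash
python3 -c "
from workcell import bot
print(bot.job_done())"
```

```text
the job is handed in; nothing more can be done
None
```

I handed the job in with no verdict returned: four brackets are on the rack, the tower is in the bin, the board is about 3 mm off the outline's centre and aligned, and the bed is home at about 85 s.

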